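Stand two cartons in the kit drawer and send it home

ROBOT

A 6-joint arm with a two-finger parallel gripper is mounted at the origin on the work surface. World frame = base frame: x ahead of the robot, y to its left, z up, the work surface at z = 0. Lengths are in mm, angles in rad, forces in N, time in s.
With the tool pointing down it reaches from about 275 to 1000 mm from the base axis. Payload 8.4 kg.
Tool frame: the origin (TCP) lies between the finger pads; the fingertips stand 17 mm ahead of it and the grasp point (between the pads) lies 2 mm behind it; z points along the fingers, y is the line along which they close (so a half turn about z gives the same grasp; the last joint's range is limited). The gripper opens to 85 mm and grips with 20 to 120 N. Pads are 22 mm wide; open, the fingers measure 114 mm over their backs; the gripper's body (76 mm by 85 mm) begins 54 mm behind the grasp point. The pads swing forward as they close: fully open they stand 13 mm farther back than shut.
Start: joints at [-1.156, 0.353, 1.633, -0, 1.155, -0.002], TCP at [253.022, -571.496, 214.681] pointing down, gripper open.
Joint ranges: [-2.63, 2.63], [-0.92, 2.1], [0.06, 2.66], [-1.3, 4.44], [0, 2.69], [-3.02, 3.02]. Speed limits (rad/s): [2.22, 2.22, 2.79, 3.14, 3.14, 3.14].

INTERFACE

Orientations are given as [roll, pitch, yaw] about the fixed x, y, z axes, in that order (R = Rz(yaw) Ry(pitch) Rx(roll)).
In Python, from rig import sense, grab_frame, sign_off gives the robot as it stands. The module is installed in compiled form; this text tells all that it offers.
- The arm moves only by the tool send_rows, never from a script. Its argument "moves" is a list that holds one entry, the list of rows, each a list of 7 numbers: the shift along the world's x, y, z in m, then the turn, a rotation vector about the world's x, y, z in rad, then the opening, from -1 (shut) to 1 (fully open). In form: [[[dx, dy, dz, rx, ry, rz, jaw], ...]]. A call has 1 to 10 rows; each row shifts and turns the commanded pose from where the row before left it; what a row does not reach is not made up. A row lasts 1/10 s, in which the tool goes at most 50 mm and 8.59 degrees, less where a joint would pass 70% of its speed; a pose out of reach is approached as far as the arm can. A call with a gripper value outside its range is refused whole. The fingers move at their own pace and stop on an object; "grip_force" is the grip in N (left out, the last holds). Time passes only in rows, so rows that do not move let the fingers close. It gives the time, the measured TCP pose, the force, the opening and the grip force at its end, in the units of the state.
- sense(): the state, without advancing time (a new reading comes with each control period).
- grab_frame(name): name is "scene" or "side" or "wrist"; returns a dict with "img" (480x640x3 uint8, red, green, blue), "mtx" (3x3 intrinsics, pixels), "rvec" (rotation vector, rad) and "tvec" (3), from world to camera coordinates, as OpenCV has them; the wrist camera has in their place "T_tool_cam" (4x4, takes a point from camera to tool coordinates, whose origin is the TCP and whose axes are the flange's). Camera axes: x right, y down, z forward; pixel columns grow to the right and rows downward; lengths in mm; the calibration is good to about 2 mm. A picture is of the moment at which its call begins: read the wrist's pose just before it. There is no depth.
- sign_off(): hands the job in; it is judged then, once.
The state is a dict: "clock": time; "qpos": joint angles; "qvel": joint speeds; "joint_efforts": joint torques, N m; "eef_pos": TCP position; "tcp_rot": TCP orientation; "contact_force": force on the tool from outside, world axes, zero at the start; "wrist_torque": the same for the moment, N m; "opening": opening from 0.0 (shut) to 1.0 (fully open); "grasp_force": force on a finger pad.
Only numpy, scipy, OpenCV 4.12 (cv2) and the standard library are available. Lean on these libraries where they do the work, as an engineer would, in place of code of your own. Each camera call takes 0.05 s, during which the arm holds its last target. There are 200 camera calls.

TASK

Stand the two flat cartons up on end in the open kit drawer, tall way up on their short thin edges with a broad face to the drawer's front: the larger carton in the rear cell, the smaller one in the front cell, each set down rather than dropped and left standing free and upright. Then push the drawer gently all the way home into its bay until it seats in its detent, with both cartons still standing, and finally press the confirm button on the control box fully down and let go. Leave everything else on the bench where it is.

Things in the scene. Friction and masses are not known exactly. Their poses are not given: they have to be found in the camera images.
- carton_tall: The larger flat cardboard carton, 116 x 66 x 30 mm, about 160 g (can be 30 % more or less). Starts lying flat, 15 mm below its origin, on the bench scale or on the tote. Origin at its centre; own x along the 116 mm length (upright when it stands, either end up), y along the 66 mm width, z across the 30 mm thickness. Belongs in the drawer's rear cell.
- carton_short: The smaller flat cardboard carton, 90 x 60 x 30 mm, about 120 g (can be 30 % more or less). Starts lying flat, 15 mm below its origin, on the bench scale or on the tote. Origin at its centre; own x along the 90 mm length (upright when it stands, either end up), y along the 60 mm width, z across the 30 mm thickness. Belongs in the drawer's front cell.
- drawer (a joint): Opening of the grey kit drawer in m: 0 = fully home, up to 0.185 = open; starts between 0.145 and 0.175. Sliding takes about 2 N plus damping (6 N per m/s). A spring detent resists over the last 13 mm (up to about 15 N in all) and, once passed at about 6 mm, draws the drawer home and holds it.
- cell_front (a point): Centre of the floor of the drawer's front cell (nearer the pull lip), 20 mm above the bench. Own axes: x from front to rear, the way the drawer is pushed to close; z up. Each cell is 60 mm front to back and 90 mm wide inside; side walls and divider are 5 mm thick and 30 mm high above the cell floor. Moves with the drawer.
- cell_rear (a point): Centre of the floor of the drawer's rear cell, 67 mm behind that of the front cell, same height and axes. Moves with the drawer.
- drawer_lip (a point): Middle of the front edge of the drawer's pull lip, 50 mm above the bench, where the drawer can be pushed; axes as the cells'. The lip is 90 mm wide, 12 mm thick and sticks out 20 mm from the front panel (146 mm wide, 12 mm thick, top edge 58 mm above the bench). The front cell's centre is 64.5 mm behind this point. Moves with the drawer.
- port: The fixed transfer bay into which the drawer slides: a grey metal housing open at the top and the front, 158 mm wide, 165 mm deep, 63 mm high, with two 13 mm high runners on the bench reaching 180 mm out under the drawer. Origin on the bench, in the middle of its front opening; x points into it, z up. The front panel's inner face meets the front opening when the drawer is home.
- console: Fixed grey control box, 90 x 90 x 50 mm, with the round confirm push-button on top; origin on the bench under its centre.
- confirm_top (a point): Centre of the top of the confirm button (white, 36 mm across, in a black collar), 72 mm above the bench; it is pressed straight down. Moves with the button.
- confirm (a joint): Travel of the confirm button in m: 0 = released, 0.006 = fully down; springs back. Full travel takes about 5 N.
- scale: Fixed bench scale, 170 x 180 mm with a flat steel top 45 mm above the bench and a lower display on the robot's side; a carton starts on it. Origin on the bench under the top's centre.
- tote: Fixed closed flat tote with a grey lid, 180 x 180 mm, its flat top 45 mm above the bench; a carton starts on it. Origin on the bench under its centre.
- tape: Orange roll of tape, 90 mm across, 25 mm high, lying flat; origin under its centre. Bystander: leave it alone.
- spray: White bottle, 48 mm across, 110 mm high, standing; origin under its centre. Bystander: leave it alone.
- cutter: Red box cutter, about 150 x 26 x 16 mm, lying; origin under its centre. Bystander: leave it alone.
- scanner: Black hand scanner, about 100 x 50 x 36 mm with a 90 mm long grip to one side, lying; origin under its head's centre. Bystander: leave it alone.
- mug: White mug, 76 mm across, 85 mm high, standing; origin under its centre. Bystander: leave it alone.
- marker: Blue marker pen, 14 mm thick, 134 mm long, lying; origin under its middle. Bystander: leave it alone.
Mind the look-alikes: they are no part of the job. What is shaped like the console but blue is not meant.

How it is judged:
By the outcome, as a careful person would: the job done as asked, in the order asked, and still so for the second after the job is handed in, with the robot touching nothing.
It also fails if it takes over 72 s, if anything falls off the work surface, if the arm or the gripper's body presses on something with over 40 N, if the wrist force passes 120 N, or if a joint passes its speed limit or range.

## Working session

There is one attempt and no reset: what is moved stays moved. The work goes in short steps, Python scripts to look and compute and a tool call to move; the robot and the scene stay as the last step left them, time stands still between calls to the robot, and variables do not carry over. Pictures are saved under pics/ and viewed, at most 10 in all, crops included, and the job is handed in when it is done.

Besides the shell and the picture viewer there is one more tool, called after ">>>" as a command line: name --argument value ..., lists and objects as JSON in quotes. send_rows: Moves the arm, as the interface text tells. Its arguments: {"type":"object","properties":{"moves":{"type":"array"},"grip_force":{"type":"number"}},"required":["moves"]}

```bash
mkdir -p pics
cat > h.py <<'E'
import numpy as np, cv2
from scipy.spatial.transform import Rotation as R
from rig import sense, grab_frame, sign_off
def cam(f, s=None):
    """returns K, Rwc(cam->world), origin"""
    K=np.array(f["mtx"])
    if "rvec" in f:
        Rc=cv2.Rodrigues(np.array(f["rvec"],float))[0]; t=np.array(f["tvec"],float).ravel()
        return K,Rc.T,-Rc.T@t
    T=np.array(f["T_tool_cam"]); Rt=R.from_euler('xyz',s["tcp_rot"]).as_matrix()
    return K,Rt@T[:3,:3],Rt@T[:3,3]+np.array(s["eef_pos"])
def ray(c,uv):
    K,Rm,o=c; d=Rm@np.linalg.solve(K,[uv[0],uv[1],1.]); return o,d/np.linalg.norm(d)
def onz(c,uv,z):
    o,d=ray(c,uv); return o+d*(z-o[2])/d[2]
def tri(c1,u1,c2,u2):
    o1,d1=ray(c1,u1);o2,d2=ray(c2,u2)
    s=np.linalg.lstsq(np.c_[d1,-d2],o2-o1,rcond=None)[0]
    a,b=o1+s[0]*d1,o2+s[1]*d2; return (a+b)/2,np.linalg.norm(a-b)
def proj(c,p):
    K,Rm,o=c; q=K@(Rm.T@(np.array(p)-o)); return q[:2]/q[2]
E
python3 - <<'E'
from h import *
import pickle
s=sense();print(s)
fr={}
for n in("scene","side","wrist"):
    f=grab_frame(n);f["s"]=s;fr[n]=f
    cv2.imwrite(f"pics/{n}0.png",f["img"][:,:,::-1]); c=cam(f,s); print(n,c[2].round(),c[1][:,2].round(2))
pickle.dump(fr,open("f0.pkl","wb"))
E
```

```text
{'clock': 0.0, 'qpos': array([-1.15640472e+00,  3.53667462e-01,  1.63414449e+00, -9.29578269e-06,
        1.15517435e+00, -2.40571728e-03]), 'qvel': array([-0.00072513,  0.00105967,  0.0004862 ,  0.00119948, -0.00169916,
       -0.0004832 ]), 'joint_efforts': array([ 1.84504570e-03, -6.05237460e+01, -3.42065477e+01,  3.62529454e-05,
        9.09636612e-03,  1.20738005e-05]), 'eef_pos': array([ 252.81472306, -571.04074568,  213.94519302]), 'tcp_rot': array([-3.14019898e+00,  5.14639163e-06,  4.16801084e-01]), 'contact_force': array([-0.03191416, -0.24330388,  0.30958235]), 'wrist_torque': array([-0.0232171 ,  0.01636286,  0.02550347]), 'grasp_force': 0.0, 'opening': 0.9987255922192846}
scene [1674. -358.  988.] [-0.74  0.24 -0.63]
side [-98. 768. 959.] [ 0.53 -0.56 -0.64]
wrist [ 325. -539.  373.] [-0.28 -0.12 -0.95]
```

View pics/scene0.png

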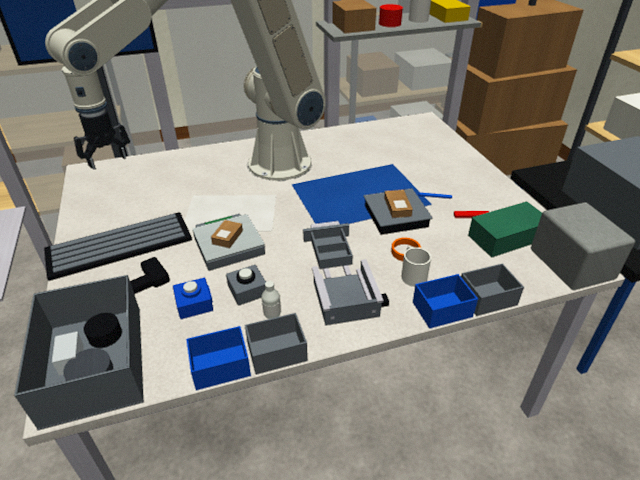

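View pics/side0.png

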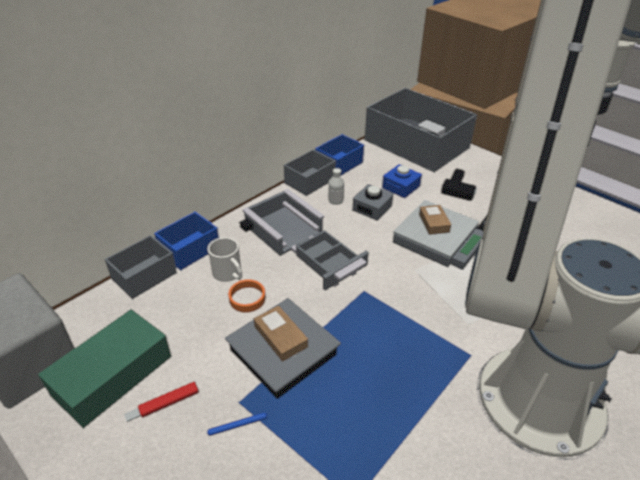

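The scene view shows the carton candidates at (227,233) on the scale and (398,203) on the tote. In the side view they are at (434,218) and (281,332).
- **Drawer:** cells at (328,240), lip at (320,228), grey port at (347,290).
- **Console candidates:** grey box with white button at (246,283), and its blue look-alike at (193,295). I'll use the grey one.
- **Other look-alikes:** the open grey and blue bins at (277,343), (218,357), (491,290) and (445,300). They aren't the drawer.

Next I'll measure.

Run:
```python
from h import *
import pickle
fr=pickle.load(open("f0.pkl","rb"))
cs,cd=cam(fr["scene"]),cam(fr["side"])
def car(n,seed):
    im=fr[n]["img"]; hsv=cv2.cvtColor(im,cv2.COLOR_RGB2HSV)
    x,y=seed; m=cv2.inRange(hsv,(5,70,40),(22,255,255))
    m[:max(0,y-45)]=0;m[y+45:]=0;m[:,:x-45]=0;m[:,x+45:]=0
    cs_,_=cv2.findContours(cv2.morphologyEx(m,3,np.ones((9,9))),0,2); c=max(cs_,key=cv2.contourArea)
    return c
for nm,a,b in(("scale",(227,233),(434,218)),("tote",(398,203),(281,332))):
    for n,c,sd in(("scene",cs,a),("side",cd,b)):
        k=cv2.convexHull(car(n,sd)); ap=cv2.approxPolyN(k,6,ensure_convex=True)[0] if hasattr(cv2,"approxPolyN") else k[:,0]
        print(nm,n,cv2.contourArea(k),ap.tolist()); print([onz(c,p,75).round()[:2].tolist() for p in ap])
# rough landmarks
for nm,a,b in(("lip",(323,226),(346,271)),("button",(245.5,273),(374,191)),("bluebtn",(191,286),(403,171)),("tape",(406,249),(247,295)),("spray top",(271,287),(337,172)),("port_front",(316,268),(288,250))):
    p,e=tri(cs,a,cd,b);print(nm,p.round(),round(e,1))
big=np.hstack([cv2.resize(fr["scene"]["img"][205:335,290:400],None,fx=3.6,fy=3.6,interpolation=2),cv2.resize(fr["side"]["img"][170:300,235:380],None,fx=2.7,fy=3.6,interpolation=2)])
cv2.imwrite("pics/crop1.png",big[:,:,::-1]);print(big.shape)
```

```text
scale scene 552.0 [[241, 223], [241, 232], [229, 247], [212, 243], [211, 236], [224, 220]]
[[442.0, -228.0], [486.0, -236.0], [545.0, -282.0], [512.0, -326.0], [478.0, -325.0], [410.0, -275.0]]
scale side 585.0 [[449, 222], [449, 231], [430, 233], [421, 216], [421, 207], [440, 206]]
[[414.0, -278.0], [393.0, -246.0], [424.0, -205.0], [483.0, -247.0], [506.0, -281.0], [471.0, -322.0]]
tote scene 570.5 [[412, 208], [411, 216], [392, 217], [385, 200], [385, 191], [403, 190]]
[[531.0, 307.0], [570.0, 285.0], [556.0, 226.0], [463.0, 243.0], [414.0, 265.0], [427.0, 325.0]]
tote side 2709.5 [[264, 287], [306, 337], [306, 347], [283, 360], [236, 309], [236, 287]]
[[586.0, 227.0], [414.0, 262.0], [395.0, 281.0], [405.0, 336.0], [580.0, 315.0], [632.0, 272.0]]
lip [503.  23.  46.] 13.9
button [ 656. -258.   65.] 3.7
bluebtn [ 661. -405.   63.] 1.9
tape [645. 237.  13.] 4.4
spray top [ 765. -212.  100.] 10.0
port_front [679.  -7.   9.] 109.4
(468, 788, 3)
```

View pics/crop1.png

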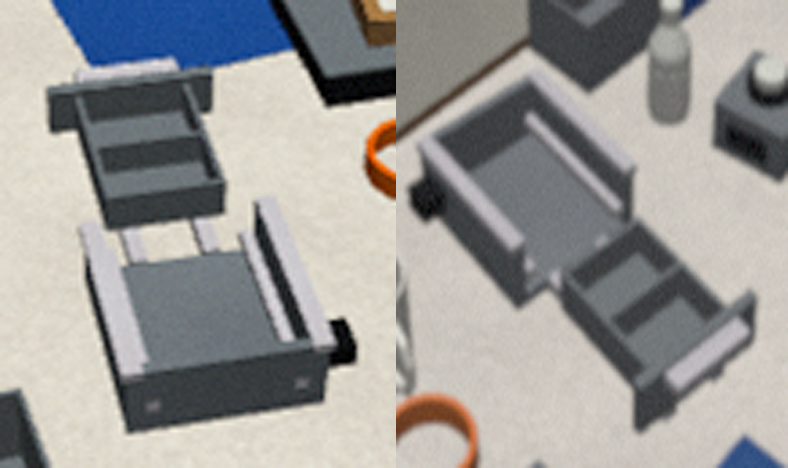

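The crop shows the drawer open toward the robot. Its pale lip strip runs from (75,70) to (180,65) in the left part, with two cells behind it and the grey port beyond, so it closes along about +x. From edge lengths, the short carton is on the scale at about (460,-277), and the tall one is on the tote at about (472,286). I'll move over them with the wrist camera.

>>> send_rows --moves '[[[0.015,0.03,0.01,0,0,0,1],[0.015,0.03,0.01,0,0,0,1],[0.015,0.03,0.01,0,0,0,1],[0.015,0.03,0.01,0,0,0,1],[0.015,0.03,0.01,0,0,0,1],[0.015,0.03,0.01,0,0,0,1],[0.015,0.03,0.01,0,0,0,1],[0.015,0.03,0.01,0,0,0,1],[0.015,0.03,0.01,0,0,0,1],[0,0,0,0,0,0,1]]]'

```text
clock: 1.15
eef_pos: [389.6, -299.0, 305.9]
tcp_rot: [3.141, -0.002, 0.42]
contact_force: [-0.3, 0.0, 0.8]
opening: 1.003
grasp_force: 0.0
```

```bash
cat > snap.py <<'E'
from h import *
import pickle,sys
s=sense();f=grab_frame("wrist");f["s"]=s;pickle.dump(f,open(f"w_{sys.argv[1]}.pkl","wb"))
cv2.imwrite(f"pics/w_{sys.argv[1]}.png",f["img"][:,:,::-1])
print(s["clock"],s["eef_pos"].round(1),s["tcp_rot"].round(3),s["qpos"].round(3),s["contact_force"].round(1))
E
python3 snap.py a; python3 -c "
import pickle;f=pickle.load(open('w_a.pkl','rb'));print(f['mtx'],f['T_tool_cam'])"
```

```text
1.15 [ 389.6 -299.   305.9] [ 3.141e+00 -2.000e-03  4.200e-01] [-6.580e-01  5.800e-02  1.799e+00  1.000e-03  1.282e+00  4.920e-01] [-0.3  0.   0.8]
[[386.45946115   0.         319.91671733]
 [  0.         386.45946115 241.36390481]
 [  0.           0.           1.        ]] [[-7.38856443e-04 -9.50877739e-01 -3.09565791e-01  7.87712617e+01]
 [ 9.99999634e-01 -5.69152190e-04 -6.38513784e-04 -7.51207125e-01]
 [ 4.30958496e-04 -3.09566149e-01  9.50877812e-01 -1.59089926e+02]
 [ 0.00000000e+00  0.00000000e+00  0.00000000e+00  1.00000000e+00]]
```

>>> send_rows --moves '[[[0.008,0.03,0.003,0,0,-0.045,1],[0.008,0.03,0.003,0,0,-0.045,1],[0.008,0.03,0.003,0,0,-0.045,1],[0.008,0.03,0.003,0,0,-0.045,1],[0.008,0.03,0.003,0,0,-0.045,1],[0.008,0.03,0.003,0,0,-0.045,1],[0.008,0.03,0.003,0,0,-0.045,1],[0.008,0.03,0.003,0,0,-0.045,1],[0.008,0.03,0.003,0,0,-0.045,1],[0,0,0,0,0,0,1]]]'

```text
clock: 2.2
eef_pos: [460.8, -29.8, 331.5]
tcp_rot: [-3.141, 0.0, 0.012]
contact_force: [0.4, -0.9, 0.4]
opening: 1.0
grasp_force: 0.0
```

```bash
python3 snap.py b
```

```text
2.2 [460.8 -29.8 331.5] [-3.141  0.     0.012] [-6.800e-02 -1.000e-02  1.814e+00  1.000e-03  1.337e+00  1.490e+00] [ 0.4 -0.9  0.4]
```

>>> send_rows --moves '[[[-0.015,0.03,0,0,0,0,1],[-0.015,0.03,0,0,0,0,1],[-0.015,0.03,0,0,0,0,1],[-0.015,0.03,0,0,0,0,1],[-0.01,0.03,0,0,0,0,1],[-0.005,0.03,0,0,0,0,1],[0,0.03,0,0,0,0,1],[0,0.03,0,0,0,0,1],[0,0.03,0,0,0,0,1],[0,0,0,0,0,0,1]]]'

```text
clock: 3.25
eef_pos: [385.6, 239.7, 331.1]
tcp_rot: [-3.142, 0.0, 0.013]
contact_force: [0.8, 0.3, 0.9]
opening: 1.0
grasp_force: 0.0
```

```bash
python3 snap.py c; python3 -c "
import cv2,numpy as np
cv2.imwrite('pics/ac.png',np.hstack([cv2.resize(cv2.imread('pics/w_%s.png'%k),(400,300),interpolation=3) for k in 'ac']))"
```

```text
3.25 [385.6 239.7 331.1] [-3.142  0.     0.013] [ 0.553 -0.023  1.828  0.     1.337  2.11 ] [0.8 0.3 0.9]
```

View pics/w_b.png

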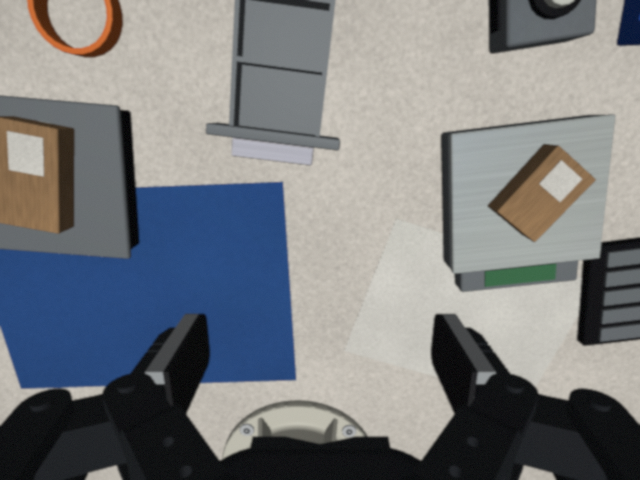

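View pics/ac.png

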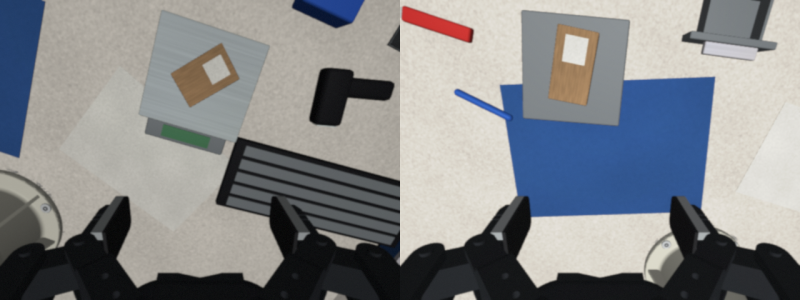

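View b shows:
- drawer cells at (285,45) and (278,98), lip front edge at about (272,160)
- tall carton at (35,175), cut off by the image edge
- short carton at (541,192) and the grey console at (545,20)

In the pair, the short carton is whole at (205,75) on the left and the tall one whole at (574,64) on the right. Next I'll tilt the tool forward over the drawer, which also gives data on the arm.

>>> send_rows --moves '[[[0.01,-0.025,0,0,-0.07,0,1],[0.01,-0.025,0,0,-0.07,0,1],[0.01,-0.025,0,0,-0.07,0,1],[0.01,-0.025,0,0,-0.07,0,1],[0.01,-0.025,0,0,-0.07,0,1],[0.01,-0.025,0,0,-0.07,0,1],[0.01,-0.025,0,0,-0.07,0,1],[0.01,-0.025,0,0,0,0,1],[0.01,-0.02,0,0,0,0,1],[0,0,0,0,0,0,1]]]'

```text
clock: 4.3
eef_pos: [475.1, 14.6, 331.5]
tcp_rot: [3.133, -0.49, 0.01]
contact_force: [0.1, -0.4, 0.6]
opening: 1.004
grasp_force: 0.0
```

```bash
python3 snap.py d
python3 - <<'E'
from h import *
import pickle
F={k:pickle.load(open(f"w_{k}.pkl","rb")) for k in "abcd"}
C={k:cam(f,f["s"]) for k,f in F.items()}
def quad(k,seed,w):
    hsv=cv2.cvtColor(F[k]["img"],cv2.COLOR_RGB2HSV); m=cv2.inRange(hsv,(5,70,60),(22,255,255))
    m=cv2.morphologyEx(m,3,np.ones((15,15)))
    n,l,st,ce=cv2.connectedComponentsWithStats(m); i=min(range(1,n),key=lambda i:np.hypot(*(ce[i]-seed))+1e4*(st[i][4]<300))
    c=cv2.convexHull(cv2.findContours((l==i).astype(np.uint8),0,2)[0][0]); return cv2.approxPolyN(c,w,ensure_convex=True)[0]
def white(k,seed):
    hsv=cv2.cvtColor(F[k]["img"],cv2.COLOR_RGB2HSV); m=cv2.inRange(hsv,(0,0,165),(180,40,255))
    x,y=map(int,seed);mm=np.zeros_like(m);mm[max(0,y-45):y+45,max(0,x-45):x+45]=m[max(0,y-45):y+45,max(0,x-45):x+45]
    n,l,st,ce=cv2.connectedComponentsWithStats(mm); i=l[y,x]; return ce[i] if i else None
for nm,v in(("short",[("a",(328,120)),("b",(541,192))]),("tall",[("c",(278,102)),("b",(35,175))])):
    for k,sd in v:
        q=quad(k,sd,4);P=[onz(C[k],p,75)[:2] for p in q]
        print(nm,k,q.tolist(),np.round(P).tolist(),"edges",[round(float(np.hypot(*(P[i]-P[i-1])))) for i in range(4)],"ctr",np.mean(P,0).round(1))
w={("a"):white("a",(347,109)),"b":white("b",(561,180)),"c":white("c",(280,80)),"bt":white("b",(25,153))}
print(w)
for x,y,ky in(("a","b","b"),("c","b","bt")):
    if w[x] is not None and w[ky] is not None: print("label",tri(C[x],w[x],C[y],w[ky]))
print([proj(C["d"],p).round() for p in((503,23,50),(635,15,0))])
E
```

```text
4.3 [475.1  14.6 331.5] [ 3.133 -0.49   0.01 ] [ 0.047 -0.272  2.122 -0.036  0.802  1.629] [ 0.1 -0.4  0.6]
short a [[382, 126], [304, 171], [273, 118], [354, 69]] [[477.0, -325.0], [407.0, -273.0], [441.0, -226.0], [512.0, -278.0]] edges [58, 87, 58, 88] ctr [ 459.4 -275.5]
short b [[595, 179], [533, 243], [489, 205], [550, 138]] [[478.0, -324.0], [405.0, -271.0], [448.0, -215.0], [520.0, -267.0]] edges [70, 90, 71, 89] ctr [ 462.6 -269.2]
tall c [[319, 52], [298, 169], [237, 157], [252, 38]] [[523.0, 243.0], [410.0, 264.0], [421.0, 328.0], [534.0, 308.0]] edges [66, 115, 65, 115] ctr [472.  285.8]
tall b [[69, 128], [67, 234], [0, 223], [0, 114]] [[524.0, 231.0], [409.0, 255.0], [421.0, 327.0], [537.0, 299.0]] edges [69, 117, 73, 119] ctr [472.8 278. ]
{'a': array([346.1072695 , 110.98404255]), 'b': array([560.31731844, 180.96201117]), 'c': array([279.77866831,  79.27990136]), 'bt': array([ 25.14871795, 153.2981685 ])}
label (array([ 475.49654148, -287.21609695,   75.25344967]), np.float64(0.3088072310258385))
label (array([497.7671935 , 281.68158942,  75.48214722]), np.float64(0.14960512785522737))
[array([312., 281.]), array([319., 187.])]
```

View pics/w_d.png

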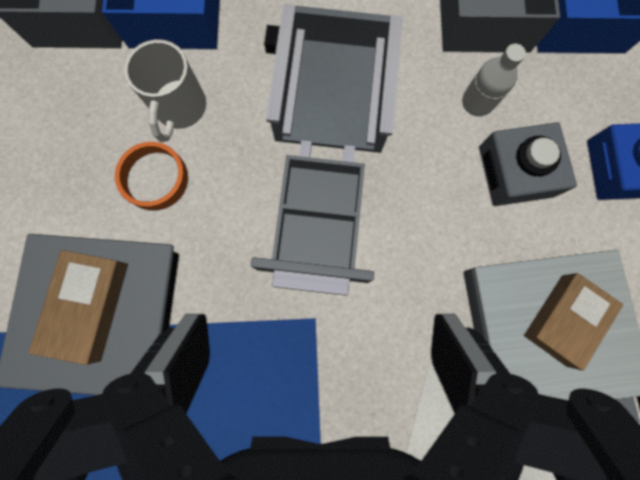

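View d shows the full drawer: lip front edge (273,289)–(349,294), panel top (252,263)–(373,275), rear wall corners (287,155) and (365,162), and port mouth at (325,148). The grey console's button is at (544,153) and the blue one is at the right edge. Next I'll refine the drawer and fit the arm's kinematics to check tilt feasibility.

```bash
cat > kin.py <<'E'
import numpy as np, glob,pickle
from scipy.spatial.transform import Rotation as R
from scipy.optimize import least_squares
E=lambda a,x:R.from_euler(a,x).as_matrix()
def fk(q,p):
    h,a,L1,e,L2,d=p
    R1=E('z',q[0]);Ra=R1@E('y',q[1]);Rb=Ra@E('y',q[2]);Rw=Rb@E('z',q[3])@E('y',q[4])
    x=np.array([0,0,h])+R1@[a,0,0]+Ra@[0,0,L1]+Rb@[e,0,L2]+Rw@[0,0,d]
    return x,Rw@E('z',-q[5]*SG+OFF)
SG,OFF=-1,np.pi/2
Q0=np.array([[-1.15640472,.353667,1.634144,0,1.155174,-.0024]])
def data():
    S=[pickle.load(open("f0.pkl","rb"))["wrist"]["s"]]+[pickle.load(open(f,"rb"))["s"] for f in sorted(glob.glob("w_*.pkl"))]
    return S
def fit():
    S=data(); f=lambda p:np.concatenate([fk(s["qpos"],p)[0]-s["eef_pos"] for s in S]+[1e-3*(p-[300,0,450,0,450,250])])
    return least_squares(f,[300,0,450,0,450,250.]),S
LO=np.array([-2.63,-.92,.06,-1.3,0,-3.02]);HI=np.array([2.63,2.1,2.66,4.44,2.69,3.02])
def ik(pos,Rm,q0,p):
    def f(q):
        x,r=fk(q,p); return np.concatenate([(x-pos)/100,R.from_matrix(r.T@Rm).as_rotvec()*3])
    o=least_squares(f,np.clip(q0,LO+1e-3,HI-1e-3),bounds=(LO,HI)); return o.x,np.linalg.norm(o.fun)
E
python3 - <<'E'
from kin import *; import kin
from h import *
o,S=fit();print(o.x.round(1),o.cost,np.abs(o.fun).max().round(1))
for s in S:
    r=fk(s["qpos"],o.x)[1]; T=R.from_euler('xyz',s["tcp_rot"]).as_matrix(); print(R.from_matrix(r.T@T).as_rotvec().round(3))
F={k:pickle.load(open(f"w_{k}.pkl","rb")) for k in "bd"};C={k:cam(f,f["s"]) for k,f in F.items()}
def sub(k,pts):
    g=cv2.cvtColor(F[k]["img"],cv2.COLOR_RGB2GRAY); return cv2.cornerSubPix(g,np.array(pts,np.float32)[:,None],(4,4),(-1,-1),(3,50,.01))[:,0]
L=[("lipL",(273,289),50),("lipR",(349,294),50),("panL",(252,263),58),("panR",(373,275),58),("rearL",(287,155),50),("rearR",(365,162),50),("divL",(284,209),50),("divR",(359,215),50),("portL",(267,146),63),("portR",(387,152),63)]
sp=sub("d",[l[1] for l in L])
for l,u in zip(L,sp): print(l[0],u.round(1),onz(C["d"],u,l[2]).round(1))
ub=sub("b",[(232,155),(312,164),(207,124),(339,141)])
for i in range(4): 
    p,e=tri(C["b"],ub[i],C["d"],sp[i]);print(L[i][0],ub[i].round(1),p.round(1),round(e,1))
E
```

```text
[281.4  -1.5 560.7  43.8 492.1 354.1] 5.545488156565753 1.5
[-0.  0. -0.]
[ 0. -0. -0.]
[ 0.  0. -0.]
[ 0. -0.  0.]
[ 0. -0. -0.]Traceback (most recent call last):
  File "<stdin>", line 10, in <module>
  File "<stdin>", line 8, in sub
cv2.error: OpenCV(4.12.0) :-1: error: (-5:Bad argument) in function 'cornerSubPix'
> Overload resolution failed:
>  - Layout of the output array corners is incompatible with cv::Mat
>  - Expected Ptr<cv::UMat> for argument 'corners'
```

```bash
cat > t.py <<'E'
from kin import *; import kin
from h import *
o,S=fit();P=o.x
F={k:pickle.load(open(f"w_{k}.pkl","rb")) for k in "bd"};C={k:cam(f,f["s"]) for k,f in F.items()}
def sub(k,pts):
    g=cv2.cvtColor(F[k]["img"],cv2.COLOR_RGB2GRAY); a=np.ascontiguousarray(np.array(pts,np.float32).reshape(-1,1,2)); return cv2.cornerSubPix(g.copy(),a,(4,4),(-1,-1),(3,50,.01)).reshape(-1,2)
L=[("lipL",(273,289),50),("lipR",(349,294),50),("panL",(252,263),58),("panR",(373,275),58),("rearL",(287,155),50),("rearR",(365,162),50),("divL",(284,209),50),("divR",(359,215),50),("portL",(267,146),63),("portR",(387,152),63)]
sp=sub("d",[l[1] for l in L])
for l,u in zip(L,sp): print(l[0],u.round(1),onz(C["d"],u,l[2]).round(1))
ub=sub("b",[(232,155),(312,164),(207,124),(339,141)])
for i in range(4): 
    p,e=tri(C["b"],ub[i],C["d"],sp[i]);print(L[i][0],ub[i].round(1),p.round(1),round(e,1))
q0=S[-1]["qpos"]
mk=lambda y,t:E('z',y)@E('y',t)@E('x',np.pi)
psi=-.08
def best(pos,Rm):
    res=[]
    for q4 in(0,np.pi/2,np.pi,-1):
        for q5 in(.3,1.,2.):
            q=q0.copy();q[3]=q4;q[4]=q5;q[0]=np.arctan2(pos[1],pos[0]);x,e=ik(pos,Rm,q,P);res.append((e,x))
            q[5]=-q[5];x,e=ik(pos,Rm,q,P);res.append((e,x))
    e,x=min(res,key=lambda r:r[0]);return round(float(e),3),x.round(2).tolist()
for t in(45,55,60,70): print("fwd",t,best(np.array([635,10,115]),mk(psi,-np.radians(t))),best(np.array([565,15,95]),mk(psi,-np.radians(t))))
for t in(45,60): print("back",t,best(np.array([635,10,115]),mk(psi,np.radians(t))),best(np.array([635,10,115]),mk(psi+np.pi,-np.radians(t))))
for nm,c,y in(("tall",(472,286),-.18),("short",(460,-276),-.64)):
    for a in(20,30,45):
        for fl in(0,np.pi):
            u=np.array([np.cos(y+fl),np.sin(y+fl)]);p=np.r_[np.array(c)+30*u,60]
            print(nm,a,fl>0,best(p,mk(y+fl,np.radians(a))))
E
python3 t.py
```

```text
lipL [270.2 285.3] [497.5  71.9  50. ]
lipR [347.7 295.3] [486.2 -19.6  50. ]
panL [250.5 266.3] [519.   94.7  58. ]
panR [373.8 271. ] [514.3 -49.7  58. ]
rearL [286.1 154.7] [660.8  56.5  50. ]
rearR [364.  163.3] [650.2 -41.3  50. ]
divL [284. 209.] [590.5  57.7  50. ]
divR [359. 215.] [583.6 -34.1  50. ]
portL [267. 146.] [666.4  79.   63. ]
portR [387. 152.] [659.9 -68.   63. ]
lipL [231.4 155.6] [496.5  70.4  54.9] 2.3
lipR [311.4 164.6] [486.4 -19.3  50. ] 0.7
panL [206.  122.8] [527.2 106.9   2.6] 6.6
panR [338.9 137.9] [515.5 -50.   50.5] 1.9
fwd 45 (0.0, [0.08, 0.32, 2.29, 3.56, 0.28, -1.86]) (0.0, [0.11, 0.31, 2.44, 3.49, 0.4, -1.76])
fwd 55 (0.0, [0.1, 0.41, 2.39, 3.39, 0.62, -1.67]) (0.0, [0.14, 0.43, 2.53, 3.39, 0.79, -1.62])
fwd 60 (0.0, [0.1, 0.47, 2.42, 3.36, 0.81, -1.63]) (0.0, [0.15, 0.53, 2.56, 3.38, 1.0, -1.58])
fwd 70 (0.0, [0.12, 0.65, 2.47, 3.34, 1.2, -1.58]) (0.0, [0.18, 0.76, 2.6, 3.38, 1.43, -1.52])
back 45 (0.0, [-0.01, 0.95, 1.05, 0.05, 1.93, 1.64]) (0.0, [-0.01, 0.95, 1.05, 0.05, 1.93, -1.5])
back 60 (0.0, [-0.02, 1.12, 0.85, 0.07, 2.22, 1.65]) (0.0, [-0.02, 1.12, 0.85, 0.07, 2.22, -1.5])
tall 20 False (0.0, [0.4, 0.61, 1.65, 0.2, 1.18, 2.04])
tall 20 True (0.0, [0.77, 0.34, 2.15, -0.59, 0.52, -0.12])
tall 30 False (0.0, [0.35, 0.71, 1.54, 0.26, 1.37, 1.99])
tall 30 True (0.0, [0.88, 0.36, 2.22, -1.04, 0.53, 0.4])
tall 45 False (0.0, [0.31, 0.86, 1.37, 0.34, 1.63, 1.95])
tall 45 True (0.259, [1.05, 0.44, 2.24, -1.3, 0.74, 0.81])
short 20 False (0.0, [-0.56, 0.63, 1.61, 0.03, 1.25, 1.63])
short 20 True (0.0, [-0.5, 0.26, 2.28, -0.18, 0.26, -1.26])
short 30 False (0.0, [-0.57, 0.74, 1.48, 0.04, 1.45, 1.63])
short 30 True (0.0, [-0.48, 0.26, 2.4, 4.28, 0.09, 0.58])
short 45 False (0.0, [-0.57, 0.9, 1.28, 0.05, 1.74, 1.63])
short 45 True (0.0, [-0.43, 0.38, 2.57, 3.4, 0.6, 1.5])
```

Measured results:

| Item | Result |
|---|---|
| Short carton | centre (459.5,-275.5), axis -36.6° |
| Tall carton | centre (472,286), axis -10.3° |
| Carton tops (triangulated) | 75 mm |
| Drawer | yaw ≈ -6.6°, cell_front ≈ (555,19), cell_rear ≈ (622,11.3) |

Plan: grasp across the width, tilted 25° toward the robot near the far end. Lift, turn the tool 180°, tilt 65° so the carton stands, and set it down with the gripper on the port side. The short carton goes first.

>>> send_rows --moves '[[[0.002,-0.027,-0.01,0,0.1225,0,1],[0.002,-0.027,-0.01,0,0.1225,0,1],[0.002,-0.027,-0.01,0,0.1225,0,1],[0.002,-0.027,-0.01,0,0.1225,0,1],[0.002,-0.027,-0.01,0,0,-0.13,1],[0.002,-0.027,-0.01,0,0,-0.13,1],[0.002,-0.027,-0.01,0,0,-0.13,1],[0.002,-0.027,-0.01,0,0,-0.13,1],[0.002,-0.027,-0.01,0,0,-0.13,1],[0.003,-0.027,-0.01,0.0866,0.1167,0,1]]]'

```text
clock: 5.35
eef_pos: [492.5, -250.4, 231.5]
tcp_rot: [3.14, 0.148, -0.642]
contact_force: [1.3, 0.7, 1.1]
opening: 0.994
grasp_force: 0.0
```

```bash
cat > go.py <<'E'
# go.py x y z yaw tilt(deg) : remaining shift (mm) and rotvec from the measured pose
from h import *
import sys
x,y,z,yaw,t=map(float,sys.argv[1:6]);s=sense()
A=R.from_euler('xyz',s["tcp_rot"]);B=R.from_euler('ZYX',[yaw,t,180],degrees=True)
print(round(s["clock"],2),"at",s["eef_pos"].round(1),"d",(np.array([x,y,z])-s["eef_pos"]).round(1),"rot",(B*A.inv()).as_rotvec().round(4),"toolz",A.as_matrix()[:,2].round(3),"op",round(s["opening"],3),"F",s["contact_force"].round(1),"g",round(s["grasp_force"],1),"q",s["qpos"].round(2))
E
python3 go.py 504.2 -308.9 139.2 -36.6 25
```

```text
5.35 at [ 492.5 -250.4  231.5] d [ 11.7 -58.5 -92.3] rot [0.1734 0.2302 0.0029] toolz [-0.119  0.087 -0.989] op 0.994 F [1.3 0.7 1.1] g 0.0 q [-0.49  0.31  1.66  0.02  1.31  1.72]
```

>>> send_rows --moves '[[[0.004,-0.02,-0.031,0.087,0.115,0,1],[0.004,-0.02,-0.031,0.0864,0.115,0.003,1],[0.004,-0.0185,-0.03,0,0,0,1],[0,0,0,0,0,0,1],[-0.0068,0.005,-0.018,0,0,0,1],[-0.0068,0.005,-0.018,0,0,0,1],[-0.0068,0.005,-0.018,0,0,0,1],[-0.0034,0.0025,-0.009,0,0,0,1],[0,0,0,0,0,0,1]]]'

```text
clock: 6.25
eef_pos: [483.4, -291.5, 77.2]
tcp_rot: [-3.139, 0.434, -0.634]
contact_force: [-1.0, -0.1, 0.1]
opening: 1.002
grasp_force: 0.0
```

```bash
python3 go.py 477.1 -288.8 66.7 -36.6 25; python3 snap.py e
```

```text
6.25 at [ 483.4 -291.5   77.2] d [ -6.3   2.7 -10.5] rot [-0.0004  0.0029 -0.0039] toolz [-0.338  0.251 -0.907] op 1.002 F [-1.  -0.1  0.1] g 0.0 q [-0.57  0.66  1.54  0.03  1.37  1.63]
6.25 [ 483.4 -291.5   77.2] [-3.139  0.434 -0.634] [-0.565  0.664  1.537  0.032  1.375  1.627] [-1.  -0.1  0.1]
```

View pics/w_e.png

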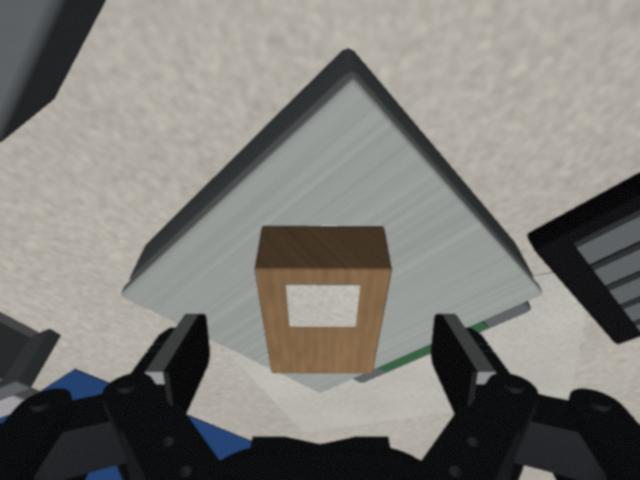

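The carton is squared and centred between the fingers: top face at (324,318), fingers at x ≈ 190 and 450. I'll go down the last 10 mm and close.

>>> send_rows --moves '[[[-0.003,0.0015,-0.005,0,0,0,1],[-0.003,0.0012,-0.005,0,0,0,1],[0,0,0,0,0,0,0.2],[0,0,0,0,0,0,0],[0,0,0,0,0,0,-0.5],[0,0,0,0,0,0,-0.5],[0,0,0,0,0,0,-0.5],[0,0,0,0,0,0,-0.5]]]' --grip_force 40

```text
clock: 7.1
eef_pos: [478.3, -289.8, 66.7]
tcp_rot: [-3.139, 0.433, -0.634]
contact_force: [0.1, 0.2, 0.1]
opening: 0.251
grasp_force: 0.0
```

```bash
python3 go.py 477.1 -288.8 66.7 -36.6 25
```

```text
7.1 at [ 478.3 -289.8   66.7] d [-1.2  1.  -0. ] rot [-0.0002  0.004  -0.0032] toolz [-0.337  0.251 -0.908] op 0.251 F [0.1 0.2 0.1] g 0.0 q [-0.57  0.67  1.55  0.03  1.35  1.62]
```

```bash
python3 snap.py f
```

```text
7.1 [ 478.3 -289.8   66.7] [-3.139  0.433 -0.634] [-0.567  0.669  1.554  0.032  1.35   1.625] [0.1 0.2 0.1]
```

View pics/w_f.png

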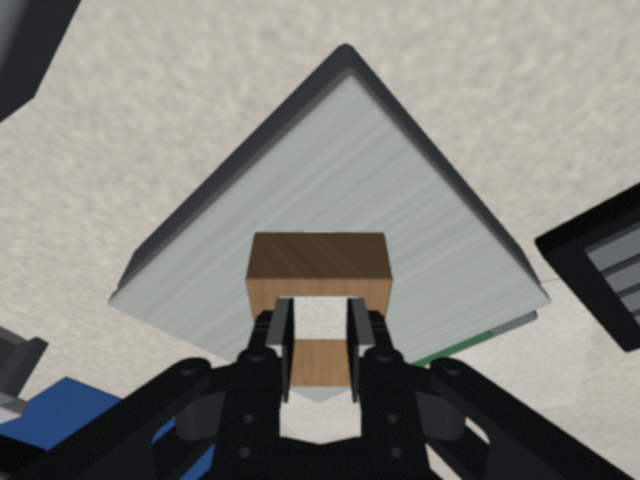

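The fingers have closed above the carton's top face (tips at about (285,300) and (350,300)). The real fingertips sit well behind where the text puts them. From this picture I estimate about 20 mm behind the TCP at this opening, and 30 or more when open wider. I'll reopen and slide further down along the tool axis.

>>> send_rows --moves '[[[0,0,0,0,0,0,1],[0,0,0,0,0,0,1],[0,0,0,0,0,0,1],[0,0,0,0,0,0,1],[0,0,0,0,0,0,1],[-0.003,0.002,-0.009,0,0,0,1],[-0.004,0.003,-0.009,0,0,0,1],[-0.004,0.003,-0.009,0,0,0,1],[0,0,0,0,0,0,1]]]'

```text
clock: 8.05
eef_pos: [465.4, -280.6, 38.0]
tcp_rot: [-3.139, 0.437, -0.634]
contact_force: [-0.4, -0.1, 0.0]
opening: 1.001
grasp_force: 0.0
```

```bash
python3 go.py 477.1 -288.8 66.7 -36.6 25; python3 snap.py g;  python3 - <<'E'
import cv2,numpy as np
a=cv2.imread('pics/w_g.png');b=cv2.imread('pics/w_e.png')
d=np.abs(a.astype(int)-b).max(2); print(d[300:480,150:250].mean())
E
```

```text
8.05 at [ 465.4 -280.6   38. ] d [11.7 -8.2 28.7] rot [-0.0021  0.0008 -0.0033] toolz [-0.339  0.253 -0.906] op 1.001 F [-0.4 -0.1  0. ] g 0.0 q [-0.57  0.69  1.6   0.03  1.29  1.62]
8.05 [ 465.4 -280.6   38. ] [-3.139  0.437 -0.634] [-0.566  0.689  1.6    0.033  1.289  1.624] [-0.4 -0.1  0. ]
23.107388888888888
```

>>> send_rows --moves '[[[-0.002,0.001,-0.005,0,0,0,1],[0,0,0,0,0,0,0.6],[0,0,0,0,0,0,0.3],[0,0,0,0,0,0,0],[0,0,0,0,0,0,-0.2],[0,0,0,0,0,0,-0.2]]]' --grip_force 40

```text
clock: 8.7
eef_pos: [465.6, -281.1, 34.9]
tcp_rot: [-3.139, 0.432, -0.634]
contact_force: [1.5, 0.2, 1.9]
opening: 0.695
grasp_force: 43.7
```

```bash
python3 go.py 477.1 -288.8 66.7 -36.6 25; python3 snap.py g2
```

```text
8.7 at [ 465.6 -281.1   34.9] d [11.5 -7.7 31.8] rot [ 0.0004  0.0047 -0.0032] toolz [-0.336  0.251 -0.908] op 0.695 F [1.5 0.2 1.9] g 43.7 q [-0.57  0.69  1.6   0.03  1.28  1.62]
8.7 [ 465.6 -281.1   34.9] [-3.139  0.432 -0.634] [-0.566  0.69   1.603  0.033  1.28   1.623] [1.5 0.2 1.9]
```

View pics/w_g2.png

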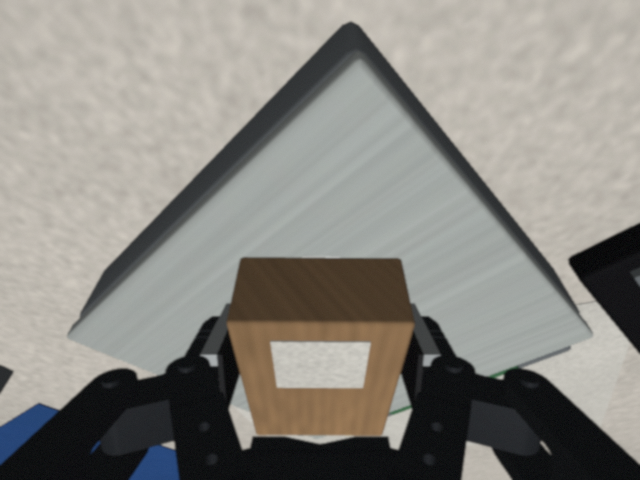

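The carton is held: pads on both sides at about (220,345) and (425,345), opening 0.695, 44 N. Next I'll lift, level and turn it, and compute the set-down TCP pose from the pick transform.

>>> send_rows --moves '[[[0,0,0.015,0,0,0,-0.2],[0,0,0.03,0,0,0,-0.2],[0,0,0.03,0,0,0,-0.2],[0,0,0.03,-0.086,-0.115,0,-0.2],[0,0,0.03,-0.086,-0.115,0,-0.2],[0,0,0.03,-0.086,-0.115,0,-0.2],[0,0.01,0,0,0,0.147,-0.2],[0,0.01,0,0,0,0.147,-0.2],[0,0.01,0,0,0,0.147,-0.2],[0,0.01,0,0,0,0.147,-0.2]]]'

```text
clock: 9.75
eef_pos: [464.6, -240.1, 200.6]
tcp_rot: [3.141, 0.003, -0.041]
contact_force: [0.7, -0.2, -0.7]
opening: 0.695
grasp_force: 43.6
```

```bash
cat > place.py <<'E'
from h import *
def T(Rm,p): M=np.eye(4);M[:3,:3]=Rm;M[:3,3]=p;return M
D=lambda a,d:R.from_euler(a,d,degrees=True).as_matrix()
def place(tpos,trot,c,yaw,cell,half,psi=-6.6):
    Tt=T(R.from_euler('xyz',trot).as_matrix(),tpos);Tc=T(D('z',yaw),[c[0],c[1],60])
    Rp=D('z',psi+180)@D('y',-90)
    G=T(Rp,[cell[0],cell[1],20+half])@np.linalg.inv(Tc)@Tt
    return G[:3,3].round(1),R.from_matrix(G[:3,:3]).as_euler('ZYX',degrees=True).round(2),G[:3,2].round(3),(np.linalg.inv(Tc)@Tt)[:3,3].round(1)
E
python3 - <<'E'
from place import *
print(place([465.6,-281.1,34.9],[-3.139,.432,-.634],(459.5,-275.5),-36.6,(555.3,19),45))
E
python3 go.py 555 19 250 173.4 0
```

```text
(array([530.5,  22.7,  73.2]), array([174.  , -65.25, 179.49]), array([-0.902,  0.104, -0.419]), array([  8.2,  -0.9, -25.1]))
9.75 at [ 464.6 -240.1  200.6] d [ 90.4 259.1  49.4] rot [4.0000e-03 4.0000e-04 3.0676e+00] toolz [-0.003 -0.    -1.   ] op 0.695 F [ 0.7 -0.2 -0.7] g 43.6 q [-0.48  0.21  1.86 -0.    1.07  1.13]
```

>>> send_rows --moves '[[[0.003,0.013,0.002,0,0,0.147,-0.2],[0.003,0.013,0.002,0,0,0.147,-0.2],[0.003,0.013,0.002,0,0,0.147,-0.2],[0.003,0.013,0.002,0,0,0.147,-0.2],[0.003,0.013,0.002,0,0,0.147,-0.2],[0.003,0.013,0.002,0,0,0.147,-0.2],[0.003,0.013,0.002,0,0,0.147,-0.2],[0.003,0.013,0.002,0,0,0.147,-0.2],[0.003,0.013,0.002,0,0,0.147,-0.2],[0.003,0.013,0.002,0,0,0.147,-0.2]]]'

```text
clock: 10.75
eef_pos: [494.6, -110.1, 220.4]
tcp_rot: [-3.142, 0.002, 1.429]
contact_force: [-0.1, -0.1, -0.1]
opening: 0.697
grasp_force: 43.6
```

>>> send_rows --moves '[[[0.003,0.013,0,0,0,0.147,-0.2],[0.003,0.013,0,0,0,0.147,-0.2],[0.003,0.013,0,0,0,0.147,-0.2],[0.003,0.013,0,0,0,0.147,-0.2],[0.003,0.013,0,0,0,0.147,-0.2],[0.003,0.013,0,0,0,0.147,-0.2],[0.003,0.013,0,0,0,0.147,-0.2],[0.003,0.013,0,0,0,0.147,-0.2],[0.003,0.013,0,0,0,0.147,-0.2],[0.003,0.013,0,0,0,0.147,-0.2]]]'

```text
clock: 11.75
eef_pos: [524.6, 19.7, 220.3]
tcp_rot: [3.141, 0.002, 2.899]
contact_force: [-0.7, 0.5, -1.2]
opening: 0.694
grasp_force: 43.6
```

>>> send_rows --moves '[[[0.001,0,0,0,0,0.12,-0.2],[0,0,0,0.016,0.1414,0,-0.2],[0,0,0,0.016,0.1414,0,-0.2],[0,0,0,0.016,0.1414,0,-0.2],[0,0,0,0.016,0.1414,0,-0.2],[0,0,0,0.016,0.1414,0,-0.2],[0,0,0,0.016,0.1414,0,-0.2],[0,0,0,0.016,0.1414,0,-0.2],[0,0,0,0.016,0.1414,0,-0.2],[0,0,0,0,0,0,-0.2]]]'

```text
clock: 12.75
eef_pos: [525.2, 19.0, 214.8]
tcp_rot: [-3.104, -1.147, 2.987]
contact_force: [-0.2, 0.2, -2.9]
opening: 0.694
grasp_force: 43.7
```

```bash
python3 go.py 530.5 22.7 73.2 174 -65.25
```

```text
12.75 at [525.2  19.  214.8] d [   5.3    3.7 -141.6] rot [ 0.0144 -0.0105  0.0153] toolz [-0.906  0.103 -0.411] op 0.694 F [-0.2  0.2 -2.9] g 43.7 q [-0.02  0.9   1.17  0.1   2.22 -1.45]
```

>>> send_rows --moves '[[[0.003,0.002,-0.025,0.0072,-0.005,0.0077,-0.2],[0.0023,0.0017,-0.025,0.0072,-0.0055,0.0076,-0.2],[0,0,-0.025,0,0,0,-0.2],[0,0,-0.022,0,0,0,-0.2],[0,0,0,0,0,0,-0.2]]]'

```text
clock: 13.25
eef_pos: [530.3, 22.8, 120.6]
tcp_rot: [3.141, -1.129, 3.038]
contact_force: [-1.1, 0.3, -1.3]
opening: 0.689
grasp_force: 43.7
```

```bash
cat > two.py <<'E'
from h import *
import sys,pickle
n=sys.argv[1]; fr={k:grab_frame(k) for k in("scene","side")}; pickle.dump(fr,open(f"two_{n}.pkl","wb"))
a=fr["scene"]["img"][165:325,270:415];b=fr["side"]["img"][140:300,215:385]
im=np.hstack([cv2.resize(a,None,fx=2.5,fy=3.4,interpolation=2),cv2.resize(b,None,fx=2.5,fy=3.4,interpolation=2)])
cv2.imwrite(f"pics/two_{n}.png",im[:,:,::-1])
E
python3 two.py 1; python3 go.py 530.5 22.7 73.2 174 -65.25
```

```text
13.35 at [531.4  22.8 123.2] d [ -0.9  -0.1 -50. ] rot [0.0002 0.0117 0.0001] toolz [-0.898  0.095 -0.429] op 0.695 F [ 0.6 -0.6 -1.5] g 43.7 q [-0.01  1.    1.17  0.09  2.1  -1.49]
```

View pics/two_1.png

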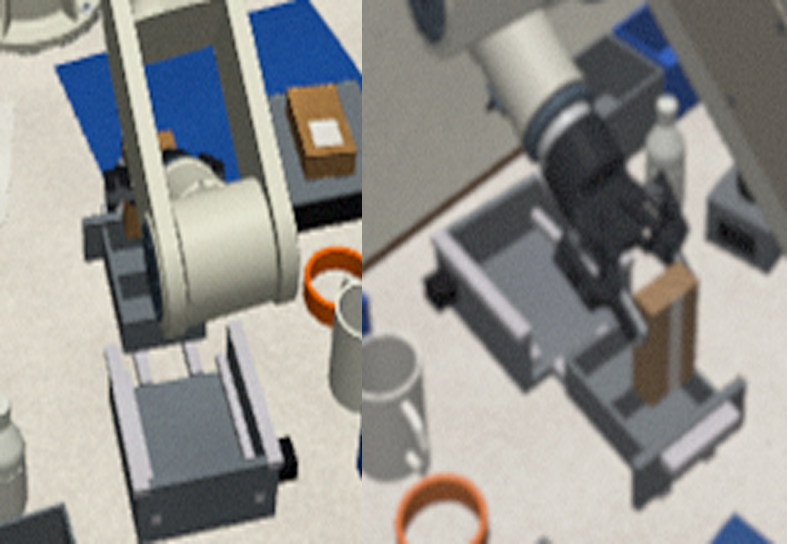

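The right part shows the short carton held upright at about (665,335) above the front cell, facing the drawer front. That was my tenth picture, so I'll check by numbers from here on, starting with the carton's outline against the expected corners.

```bash
cat > chk.py <<'E'
from h import *
import pickle,sys
def box(c,L,W,z0,psi=-6.6,th=30):
    r=R.from_euler('z',psi,degrees=True).as_matrix()
    return np.array([np.r_[c[0],c[1],z0]+r@[a*th/2,b*W/2,h] for h in(0,L) for a,b in((-1,-1),(-1,1),(1,1),(1,-1))])
def brown(img,seed,w=60):
    m=cv2.inRange(cv2.cvtColor(img,cv2.COLOR_RGB2HSV),(5,70,30),(22,255,255)); z=np.zeros_like(m);x,y=seed
    z[max(0,y-w):y+w,max(0,x-w):x+w]=m[max(0,y-w):y+w,max(0,x-w):x+w]
    n,l,st,ce=cv2.connectedComponentsWithStats(z); i=1+np.argmax(st[1:,4]); return st[i],ce[i].round(1),cv2.convexHull(cv2.findContours((l==i).astype(np.uint8),0,2)[0][0])
E
python3 - <<'E'
from chk import *
fr=pickle.load(open("two_1.pkl","rb"));c=cam(fr["side"])
st,ce,h=brown(fr["side"]["img"],(336,240),28)
print(st,cv2.approxPolyN(h,6,ensure_convex=True)[0].tolist())
q=np.array([proj(c,p) for p in box((555.3+.9,19,),90,60,70)]);print(q.round(0).tolist())
print("floor corners of front cell",np.array([proj(c,p) for p in box((555.3,19),30,90,20,th=60)]).round(0).tolist())
E
```

```text
[324 217  25  42 577] [[348, 222], [346, 250], [330, 258], [324, 254], [324, 227], [340, 216]]
[[347.0, 250.0], [329.0, 260.0], [321.0, 254.0], [339.0, 244.0], [349.0, 222.0], [330.0, 232.0], [322.0, 226.0], [341.0, 216.0]]
floor corners of front cell [[355.0, 265.0], [328.0, 281.0], [313.0, 268.0], [340.0, 253.0], [356.0, 256.0], [328.0, 272.0], [313.0, 259.0], [340.0, 244.0]]
```

>>> send_rows --moves '[[[0,0,-0.012,0,0.006,0,-0.2],[0,0,-0.012,0,0.005,0,-0.2],[0,0,-0.01,0,0,0,-0.2],[0,0,-0.007,0,0,0,-0.2],[0,0,-0.004,0,0,0,-0.2],[0,0,-0.002,0,0,0,-0.2],[0,0,-0.001,0,0,0,-0.2],[0,0,0,0,0,0,-0.2]]]'

```text
clock: 14.15
eef_pos: [531.7, 22.9, 74.8]
tcp_rot: [3.142, -1.138, 3.037]
contact_force: [-1.1, -0.2, -0.7]
opening: 0.695
grasp_force: 43.7
```

```bash
python3 go.py 530.5 22.7 73.2 174 -65.25
```

```text
14.15 at [531.7  22.9  74.8] d [-1.2 -0.2 -1.6] rot [ 0.0001  0.0012 -0.0001] toolz [-0.903  0.095 -0.42 ] op 0.695 F [-1.1 -0.2 -0.7] g 43.7 q [-0.01  1.06  1.15  0.09  2.06 -1.49]
```

>>> send_rows --moves '[[[0,0,-0.001,0,0.001,0,-0.2],[0,0,-0.0007,0,0,0,-0.2],[0,0,0,0,0,0,-0.2]]]'

```text
clock: 14.45
eef_pos: [531.5, 22.9, 73.0]
tcp_rot: [-3.141, -1.139, 3.037]
contact_force: [0.4, 0.4, -2.1]
opening: 0.693
grasp_force: 43.7
```

>>> send_rows --moves '[[[0,0,-0.0008,0,0,0,-0.2],[0,0,0,0,0,0,-0.2]]]'

```text
clock: 14.65
eef_pos: [531.6, 22.9, 72.4]
tcp_rot: [-3.141, -1.139, 3.037]
contact_force: [-0.5, -0.6, 0.1]
opening: 0.696
grasp_force: 43.8
```

>>> send_rows --moves '[[[0,0,-0.0008,0,0,0,-0.2],[0,0,0,0,0,0,-0.2]]]'

```text
clock: 14.85
eef_pos: [531.6, 22.9, 72.4]
tcp_rot: [3.141, -1.14, 3.037]
contact_force: [0.7, -0.2, 5.0]
opening: 0.697
grasp_force: 44.1
```

Contact at +5 N, so it's set down. I'll open and back out along the tool axis.

>>> send_rows --moves '[[[0,0,0,0,0,0,0.45],[0,0,0,0,0,0,0.55],[0,0,0,0,0,0,0.8],[0,0,0,0,0,0,1],[0,0,0,0,0,0,1],[0.0045,-0.0005,0.002,0,0,0,1],[0.009,-0.001,0.0042,0,0,0,1],[0.018,-0.002,0.0084,0,0,0,1],[0.027,-0.003,0.0126,0,0,0,1],[0.027,-0.003,0.0126,0,0,0,1]]]'

```text
clock: 15.85
eef_pos: [618.3, 13.2, 112.3]
tcp_rot: [-3.141, -1.139, 3.037]
contact_force: [0.6, -0.0, 0.4]
opening: 0.997
grasp_force: 0.0
```

```bash
python3 two.py 2; python3 go.py 560 100 250 -10.3 25
python3 - <<'E'
from chk import *
fr=pickle.load(open("two_2.pkl","rb"))
for n,sd in(("side",(340,260)),("scene",(325,222))):
    c=cam(fr[n]); st,ce,h=brown(fr[n]["img"],sd,30)
    print(n,st,cv2.approxPolyN(h,6,ensure_convex=True)[0].tolist())
    print(np.array([proj(c,p) for p in box((555.3,19,),90,60,20)]).round(0).tolist())
E
```

```text
15.95 at [620.2  12.9 112.8] d [-60.2  87.1 137.2] rot [ 2.1617 -0.3101  2.184 ] toolz [-0.901  0.095 -0.423] op 0.997 F [ 1.2 -0.  -0.5] g 0.0 q [-0.02  1.15  0.85  0.1   2.27 -1.47]
side [323 234  25  36 540] [[347, 238], [347, 259], [330, 270], [323, 263], [324, 240], [341, 233]]
[[347.0, 264.0], [329.0, 275.0], [321.0, 268.0], [339.0, 258.0], [348.0, 238.0], [330.0, 248.0], [322.0, 242.0], [340.0, 232.0]]
scene [319 219   7  18  71] [[322, 221], [324, 229], [325, 237], [319, 232], [319, 220], [321, 218]]
[[318.0, 242.0], [337.0, 239.0], [339.0, 245.0], [320.0, 248.0], [318.0, 218.0], [338.0, 216.0], [340.0, 222.0], [320.0, 224.0]]
```

The short carton stands: its top outline in the side view is within 1–2 px of expected. Next is the tall one, so I'm going up, untilting and turning back.

>>> send_rows --moves '[[[0.005,0,0.03,0,0,0,1],[0,0,0.03,0,0,0,1],[0,0,0.01,-0.016,-0.1414,0,1],[0,0,0.01,-0.016,-0.1414,0,1],[0,0,0.01,-0.016,-0.1414,0,1],[0,0,0.01,-0.016,-0.1414,0,1],[0,0,0.01,-0.016,-0.1414,0,1],[0,0,0.01,-0.016,-0.1414,0,1],[0,0,0.01,-0.016,-0.1414,0,1],[0,0,0.01,-0.016,-0.1414,0,1]]]'

```text
clock: 16.95
eef_pos: [622.1, 13.4, 252.6]
tcp_rot: [-3.135, 0.007, 3.032]
contact_force: [-1.0, 0.1, 0.2]
opening: 0.997
grasp_force: 0.0
```

>>> send_rows --moves '[[[-0.0045,0.012,0,0,0,-0.147,1],[-0.0045,0.012,0,0,0,-0.147,1],[-0.0045,0.012,0,0,0,-0.147,1],[-0.0045,0.012,0,0,0,-0.147,1],[-0.0045,0.012,0,0,0,-0.147,1],[-0.0045,0.012,0,0,0,-0.147,1],[-0.0045,0.012,0,0,0,-0.147,1],[-0.0045,0.012,0,0,0,-0.147,1],[-0.0045,0.012,0,0,0,-0.147,1],[-0.0045,0.012,0,0,0,-0.147,1]]]'

```text
clock: 17.95
eef_pos: [576.3, 133.8, 251.0]
tcp_rot: [-3.134, -0.0, 1.556]
contact_force: [0.9, 0.4, 0.3]
opening: 0.999
grasp_force: 0.0
```

>>> send_rows --moves '[[[-0.0045,0.012,-0.004,0,0,-0.147,1],[-0.0045,0.012,-0.004,0,0,-0.147,1],[-0.0045,0.012,-0.004,0,0,-0.147,1],[-0.0045,0.012,-0.004,0,0,-0.147,1],[-0.0045,0.012,-0.004,0,0,-0.147,1],[-0.0045,0.012,-0.004,0,0,-0.147,1],[-0.0045,0.012,-0.004,0,0,-0.147,1],[-0.0045,0.012,-0.004,0,0,-0.147,1],[-0.0045,0.012,-0.004,0,0,-0.147,1],[-0.0045,0.012,-0.004,0,0,-0.147,1]]]'

```text
clock: 18.95
eef_pos: [531.3, 253.7, 210.9]
tcp_rot: [-3.134, -0.0, 0.086]
contact_force: [-1.1, -0.1, 0.1]
opening: 1.004
grasp_force: 0.0
```

```bash
python3 go.py 521 277 106.5 -10.3 25
```

```text
18.95 at [531.3 253.7 210.9] d [ -10.3   23.3 -104.4] rot [ 0.0134  0.4375 -0.2601] toolz [-0.001  0.007 -1.   ] op 1.004 F [-1.1 -0.1  0.1] g 0.0 q [0.44 0.3  1.72 0.01 1.12 1.92]
```

>>> send_rows --moves '[[[-0.002,0.0047,-0.0209,0.0027,0.0875,-0.052,1],[-0.002,0.0047,-0.0209,0.0027,0.0875,-0.052,1],[-0.002,0.0047,-0.0209,0.0027,0.0875,-0.052,1],[-0.002,0.0047,-0.0209,0.0027,0.0875,-0.052,1],[-0.002,0.0047,-0.0209,0.0027,0.0875,-0.052,1],[0,0,0,0,0,0,1]]]'

```text
clock: 19.55
eef_pos: [520.7, 275.6, 102.4]
tcp_rot: [3.14, 0.443, -0.177]
contact_force: [0.2, -0.6, -0.3]
opening: 1.002
grasp_force: 0.0
```

```bash
python3 snap.py h; python3 go.py 487.7 283.1 34 -10.3 25
python3 - <<'E'
from chk import *
f=pickle.load(open("w_h.pkl","rb"));c=cam(f,f["s"])
st,ce,h=brown(f["img"],(320,300),150); a=cv2.approxPolyN(h,6,ensure_convex=True)[0]; print(st,a.tolist())
print([onz(c,p,75).round()[:2].tolist() for p in a])
Rt=R.from_euler('xyz',f["s"]["tcp_rot"]).as_matrix()
for p in a: print((Rt.T@(onz(c,p,75)-f["s"]["eef_pos"])).round(1))
E
```

```text
19.55 [520.7 275.6 102.4] [ 3.14   0.443 -0.177] [0.353 0.638 1.521 0.221 1.376 2.013] [ 0.2 -0.6 -0.3]
19.6 at [521.2 276.  104.5] d [-33.5   7.1 -70.5] rot [-0.001  -0.0023 -0.0054] toolz [-0.418  0.074 -0.905] op 1.001 F [-0.1 -0.4  1.3] g 0.0 q [0.35 0.63 1.52 0.22 1.38 2.01]
[  252   207   132   155 14445] [[376, 207], [383, 243], [364, 361], [270, 361], [252, 244], [259, 207]]
[[546.0, 246.0], [523.0, 244.0], [412.0, 264.0], [424.0, 328.0], [534.0, 308.0], [556.0, 298.0]]
[39.4 24.9 11.6]
[19.1 30.5 21.2]
[-82.7  30.   69.6]
[-82.6 -35.   69.5]
[ 18.6 -33.8  21.4]
[ 39.4 -27.8  11.5]
```

>>> send_rows --moves '[[[-0.0085,0.002,-0.018,0,-0.0023,-0.005,1],[-0.0085,0.002,-0.018,0,0,0,1],[-0.0085,0.0016,-0.018,0,0,0,1],[-0.005,0.001,-0.011,0,0,0,1],[-0.003,0.0005,-0.0055,0,0,0,1],[0,0,0,0,0,0,1]]]'

```text
clock: 20.2
eef_pos: [488.3, 284.2, 36.7]
tcp_rot: [-3.138, 0.433, -0.177]
contact_force: [-0.1, -1.4, -0.4]
opening: 1.0
grasp_force: 0.0
```

>>> send_rows --moves '[[[0,0,0,0,0,0,0.7],[0,0,0,0,0,0,0.4],[0,0,0,0,0,0,0.1],[0,0,0,0,0,0,-0.1],[0,0,0,0,0,0,-0.1]]]' --grip_force 45

```text
clock: 20.7
eef_pos: [489.7, 284.2, 37.4]
tcp_rot: [-3.137, 0.432, -0.177]
contact_force: [1.2, -0.2, 6.5]
opening: 0.763
grasp_force: 50.5
```

```bash
python3 go.py 487.7 283.1 34 -10.3 25
```

```text
20.7 at [489.7 284.2  37.4] d [-2.  -1.1 -3.4] rot [-0.0036  0.005  -0.0003] toolz [-0.411  0.079 -0.908] op 0.763 F [ 1.2 -0.2  6.5] g 50.5 q [0.38 0.68 1.62 0.24 1.22 2.  ]
```

>>> send_rows --moves '[[[0,0,0.015,0,0,0,-0.1],[0,0,0.03,0,0,0,-0.1],[0,0,0.03,0,0,0,-0.1],[0,0,0.04,-0.0258,-0.1417,0,-0.1],[0,0,0.04,-0.0258,-0.1417,0,-0.1],[0,0,0.04,-0.0258,-0.1417,0,-0.1],[0,0,0.015,0,0,0.147,-0.1],[0,0,0.015,0,0,0.147,-0.1],[0,0,0.01,0,0,0.147,-0.1],[0,0,0.01,0,0,0.147,-0.1]]]'

```text
clock: 21.7
eef_pos: [488.2, 283.9, 283.1]
tcp_rot: [-3.139, 0.0, 0.416]
contact_force: [0.1, 0.7, -0.9]
opening: 0.759
grasp_force: 50.4
```

```bash
python3 - <<'E'
from place import *
print(place([489.7,284.2,37.4],[-3.137,.432,-.177],(472,286),-10.3,(622,11.3),58))
E
python3 go.py 600 12 285 173.4 0
```

```text
(array([599.4,  12.5,  95.7]), array([173.74, -65.25, 179.88]), array([-0.902,  0.101, -0.419]), array([ 17.7,   1.4, -22.6]))
21.7 at [488.2 283.9 283.1] d [ 111.8 -271.9    1.9] rot [ 8.0000e-04 -3.6000e-03  2.6105e+00] toolz [-0.001  0.002 -1.   ] op 0.759 F [ 0.1  0.7 -0.9] g 50.4 q [0.52 0.2  1.69 0.   1.26 1.68]
```

>>> send_rows --moves '[[[0.0062,-0.0151,0,0,0,0.145,-0.1],[0.0062,-0.0151,0,0,0,0.145,-0.1],[0.0062,-0.0151,0,0,0,0.145,-0.1],[0.0062,-0.0151,0,0,0,0.145,-0.1],[0.0062,-0.0151,0,0,0,0.145,-0.1],[0.0062,-0.0151,0,0,0,0.145,-0.1],[0.0062,-0.0151,0,0,0,0.145,-0.1],[0.0062,-0.0151,0,0,0,0.145,-0.1],[0.0062,-0.0151,0,0,0,0.145,-0.1]]]'

```text
clock: 22.6
eef_pos: [544.2, 147.3, 282.1]
tcp_rot: [-3.139, 0.002, 1.721]
contact_force: [-0.1, 0.5, -1.8]
opening: 0.761
grasp_force: 50.4
```

>>> send_rows --moves '[[[0.0062,-0.0151,0,0,0,0.145,-0.1],[0.0062,-0.0151,0,0,0,0.145,-0.1],[0.0062,-0.0151,0,0,0,0.145,-0.1],[0.0062,-0.0151,0,0,0,0.145,-0.1],[0.0062,-0.0151,0,0,0,0.145,-0.1],[0.0062,-0.0151,0,0,0,0.145,-0.1],[0.0062,-0.0151,0,0,0,0.145,-0.1],[0.0062,-0.0151,0,0,0,0.145,-0.1],[0.0062,-0.0151,0,0,0,0.145,-0.1]]]'

```text
clock: 23.5
eef_pos: [599.9, 11.5, 282.1]
tcp_rot: [-3.139, 0.002, 3.026]
contact_force: [-0.0, 0.0, -1.8]
opening: 0.766
grasp_force: 50.4
```

>>> send_rows --moves '[[[0,0,0,0.016,0.1414,0,-0.1],[0,0,0,0.016,0.1414,0,-0.1],[0,0,0,0.016,0.1414,0,-0.1],[0,0,0,0.016,0.1414,0,-0.1],[0,0,0,0.016,0.1414,0,-0.1],[0,0,0,0.016,0.1414,0,-0.1],[0,0,0,0.016,0.1414,0,-0.1],[0,0,0,0.016,0.1414,0,-0.1],[0,0,0,0,0,0,-0.1]]]'

```text
clock: 24.4
eef_pos: [599.6, 11.9, 275.0]
tcp_rot: [-3.116, -1.149, 3.004]
contact_force: [-0.1, 0.5, -3.4]
opening: 0.765
grasp_force: 50.5
```

```bash
python3 go.py 599.4 12.5 95.7 173.74 -65.25
```

```text
24.4 at [599.6  11.9 275. ] d [  -0.2    0.6 -179.3] rot [ 0.0092 -0.0116  0.0054] toolz [-0.907  0.1   -0.409] op 0.765 F [-0.1  0.5 -3.4] g 50.5 q [-0.03  0.97  0.89  0.12  2.43 -1.44]
```

>>> send_rows --moves '[[[0,0.0003,-0.02,0.0046,-0.005,0.0027,-0.1],[0,0.0003,-0.025,0.0046,-0.005,0.0027,-0.1],[0,0,-0.025,0,0,0,-0.1],[0,0,-0.025,0,0,0,-0.1],[0,0,-0.02,0,0,0,-0.1],[0,0,-0.014,0,0,0,-0.1],[0,0,0,0,0,0,-0.1]]]'

```text
clock: 25.1
eef_pos: [599.7, 12.8, 151.3]
tcp_rot: [3.14, -1.128, 3.035]
contact_force: [-0.9, -0.6, -1.4]
opening: 0.762
grasp_force: 50.5
```

```bash
python3 go.py 599.4 12.5 95.7 173.74 -65.25; python3 two.py 3
python3 - <<'E'
from chk import *
s=sense();z=20+s["eef_pos"][2]-95.7
fr=pickle.load(open("two_3.pkl","rb"))
c=cam(fr["side"])
a=np.array([proj(c,p) for p in box((622,11.3),116,66,z)]);print("pred",a.round(0).tolist());m=a.mean(0).astype(int)
m_=cv2.inRange(cv2.cvtColor(fr["side"]["img"],cv2.COLOR_RGB2HSV),(5,70,30),(22,255,255));n,l,st,ce=cv2.connectedComponentsWithStats(m_)
for i in range(1,n):
    if st[i,4]>100 and abs(ce[i]-m).max()<90:
        h=cv2.convexHull(cv2.findContours((l==i).astype(np.uint8),0,2)[0][0]);print(st[i],cv2.approxPolyN(h,6,ensure_convex=True)[0].tolist())
print("front",np.array([proj(c,p) for p in box((555.3,19),90,60,20)]).round(0).tolist())
E
```

```text
25.1 at [599.7  12.8 151.3] d [ -0.3  -0.3 -55.6] rot [ 0.0004  0.0107 -0.0006] toolz [-0.898  0.098 -0.428] op 0.762 F [-0.9 -0.6 -1.4] g 50.5 q [-0.03  1.07  0.93  0.1   2.26 -1.47]
pred [[331.0, 234.0], [311.0, 244.0], [304.0, 238.0], [324.0, 228.0], [332.0, 197.0], [311.0, 208.0], [303.0, 202.0], [324.0, 192.0]]
[306 193  27  50 792] [[332, 196], [330, 233], [312, 243], [306, 237], [307, 202], [324, 191]]
[323 234  25  36 541] [[347, 237], [347, 259], [329, 269], [322, 264], [324, 240], [341, 233]]
[228 279  37  33 623] [[264, 279], [264, 302], [255, 311], [233, 311], [225, 288], [241, 279]]
front [[347.0, 264.0], [329.0, 275.0], [321.0, 268.0], [339.0, 258.0], [348.0, 238.0], [330.0, 248.0], [322.0, 242.0], [340.0, 232.0]]
```

Matches the prediction to about 1 px, so I'll lower it.

>>> send_rows --moves '[[[0,0,-0.014,0,0.005,0,-0.1],[0,0,-0.014,0,0.0055,0,-0.1],[0,0,-0.012,0,0,0,-0.1],[0,0,-0.008,0,0,0,-0.1],[0,0,-0.004,0,0,0,-0.1],[0,0,-0.002,0,0,0,-0.1],[0,0,-0.001,0,0,0,-0.1],[0,0,0,0,0,0,-0.1]]]'

```text
clock: 26.0
eef_pos: [600.3, 12.8, 97.5]
tcp_rot: [-3.141, -1.138, 3.033]
contact_force: [0.1, -0.7, -1.6]
opening: 0.758
grasp_force: 50.5
```

>>> send_rows --moves '[[[0,0,-0.0008,0,0,0,-0.1],[0,0,0,0,0,0,-0.1]]]'

```text
clock: 26.2
eef_pos: [600.2, 12.8, 96.6]
tcp_rot: [-3.141, -1.138, 3.033]
contact_force: [1.0, 0.5, -1.6]
opening: 0.761
grasp_force: 50.5
```

```bash
python3 go.py 599.4 12.5 95.7 173.74 -65.25
```

```text
26.2 at [600.2  12.8  96.6] d [-0.8 -0.3 -0.9] rot [ 0.0002  0.0009 -0.0006] toolz [-0.902  0.098 -0.42 ] op 0.761 F [ 1.   0.5 -1.6] g 50.5 q [-0.03  1.14  0.92  0.09  2.22 -1.48]
```

>>> send_rows --moves '[[[0,0,-0.0009,0,0.0009,0,-0.1],[0,0,0,0,0,0,-0.1]]]'

```text
clock: 26.4
eef_pos: [600.1, 12.8, 95.4]
tcp_rot: [-3.141, -1.139, 3.032]
contact_force: [-0.6, 0.5, -0.3]
opening: 0.76
grasp_force: 50.5
```

>>> send_rows --moves '[[[0,0,-0.0008,0,0,0,-0.1],[0,0,0,0,0,0,-0.1]]]'

```text
clock: 26.6
eef_pos: [600.2, 12.8, 95.1]
tcp_rot: [-3.141, -1.14, 3.033]
contact_force: [1.0, 0.0, 2.5]
opening: 0.763
grasp_force: 50.8
```

>>> send_rows --moves '[[[0,0,-0.0008,0,0,0,-0.1],[0,0,0,0,0,0,-0.1]]]'

```text
clock: 26.8
eef_pos: [600.2, 12.8, 95.1]
tcp_rot: [-3.141, -1.14, 3.032]
contact_force: [0.5, 0.2, 5.3]
opening: 0.76
grasp_force: 51.0
```

Contact. I'll release, back out, and measure both cartons and the console button.

>>> send_rows --moves '[[[0,0,0,0,0,0,0.58],[0,0,0,0,0,0,0.68],[0,0,0,0,0,0,0.85],[0,0,0,0,0,0,1],[0,0,0,0,0,0,1],[0.0045,-0.0005,0.002,0,0,0,1],[0.009,-0.001,0.0042,0,0,0,1],[0.018,-0.002,0.0084,0,0,0,1],[0.027,-0.003,0.0126,0,0,0,1],[0.027,-0.003,0.0126,0,0,0,1]]]'

```text
clock: 27.8
eef_pos: [686.4, 3.2, 134.8]
tcp_rot: [-3.141, -1.139, 3.032]
contact_force: [1.4, -0.3, -0.5]
opening: 0.998
grasp_force: 0.0
```

```bash
python3 go.py 450 35 250 0 0; python3 two.py 4
cat > stand.py <<'E'
from chk import *
import sys
fr=pickle.load(open(f"two_{sys.argv[1]}.pkl","rb"));d=float(sys.argv[2])
u=np.array([.9934,-.115])*d
for nme in("side","scene"):
    c=cam(fr[nme]);P={"tall":box(np.array([622,11.3])+u,116,66,20),"short":box(np.array([555.3,19])+u,90,60,20)}
    for k,b in P.items(): print(nme,k,"pred",np.array([proj(c,p) for p in b])[[0,1,2,3,4,5,6,7]].round(0).astype(int).tolist())
    m_=cv2.inRange(cv2.cvtColor(fr[nme]["img"],cv2.COLOR_RGB2HSV),(5,70,30),(22,255,255));n,l,st,ce=cv2.connectedComponentsWithStats(m_)
    m=np.array([proj(c,p) for p in P["tall"]]).mean(0)
    for i in range(1,n):
        if st[i,4]>80 and abs(ce[i]-m).max()<55:
            h=cv2.convexHull(cv2.findContours((l==i).astype(np.uint8),0,2)[0][0]);print(st[i],cv2.approxPolyN(h,6,ensure_convex=True)[0].tolist())
E
python3 stand.py 4 0
python3 - <<'E'
from h import *
import pickle
f=pickle.load(open("w_d.pkl","rb"));c=cam(f,f["s"])
h=cv2.cvtColor(f["img"],cv2.COLOR_RGB2HSV);m=cv2.inRange(h,(0,0,150),(180,45,255));z=np.zeros_like(m);z[125:185,515:575]=m[125:185,515:575]
k=cv2.connectedComponentsWithStats(z);i=k[1][153,544];print(k[2][i],k[3][i]);u=k[3][i];print(onz(c,u,72).round(1))
fr=pickle.load(open("f0.pkl","rb"))
for n,sd in(("scene",(246,273)),("side",(374,191))):
    cc=cam(fr[n]);hh=cv2.cvtColor(fr[n]["img"],cv2.COLOR_RGB2HSV);m=cv2.inRange(hh,(0,0,150),(180,60,255));z=np.zeros_like(m);x,y=sd;z[y-10:y+9,x-12:x+12]=m[y-10:y+9,x-12:x+12]
    k=cv2.connectedComponentsWithStats(z);i=1+np.argmax(k[2][1:,4]);print(n,k[2][i],k[3][i].round(1),onz(cc,k[3][i],72).round(1),"tri",tri(c,u,cc,k[3][i]))
E
```

```text
27.8 at [686.4   3.2 134.8] d [-236.4   31.8  115.2] rot [-1.6442  0.089  -2.5674] toolz [-0.903  0.098 -0.418] op 0.998 F [ 1.4 -0.3 -0.5] g 0.0 q [-0.03  1.28  0.53  0.11  2.47 -1.45]
side tall pred [[331, 251], [311, 261], [304, 255], [323, 245], [332, 216], [311, 226], [304, 221], [324, 210]]
side short pred [[347, 264], [329, 275], [321, 268], [339, 258], [348, 238], [330, 248], [322, 242], [340, 232]]
[ 306  212   42   58 1223] [[347, 238], [347, 259], [329, 269], [306, 250], [306, 219], [327, 211]]
scene tall pred [[322, 256], [343, 253], [345, 259], [324, 262], [321, 225], [344, 222], [346, 228], [324, 231]]
scene short pred [[318, 242], [337, 239], [339, 245], [320, 248], [318, 218], [338, 216], [340, 222], [320, 224]]
[319 219   9  26 111] [[327, 243], [322, 244], [320, 243], [319, 241], [319, 220], [321, 218]]
[531 139  28  26 563] [544.63943162 150.9928952 ]
[ 658.9 -256.3   72. ]
scene [234 263  24  14 208] [243.9 268.4] [ 646.2 -258.3   72. ] tri (array([ 655.54768607, -256.20516136,   77.9396312 ]), np.float64(6.717955490836128))
side [362 181  20  12 187] [372.3 185.7] [ 670.9 -269.6   72. ] tri (array([ 648.22643797, -239.9915772 ,   97.63965536]), np.float64(1.055229362021982))
```

Both cartons stand where predicted. Console button at about (657,-256). Next I'll rise, untilt, shut the fingers and go to the robot side of the lip.

>>> send_rows --moves '[[[0.005,0,0.035,0,0,0,1],[0,0,0.035,0,0,0,1],[0,0,0.02,-0.016,-0.1414,0,1],[0,0,0.01,-0.016,-0.1414,0,0.5],[0,0,0.01,-0.016,-0.1414,0,0],[0,0,0.01,-0.016,-0.1414,0,-1],[0,0,0.01,-0.016,-0.1414,0,-1],[0,0,0.01,-0.016,-0.1414,0,-1],[0,0,0,-0.016,-0.1414,0,-1],[0,0,0,-0.016,-0.1414,0,-1]]]'

```text
clock: 28.9
eef_pos: [690.3, 3.3, 275.1]
tcp_rot: [-3.138, 0.007, 3.031]
contact_force: [0.6, -0.3, 0.3]
opening: 0.004
grasp_force: 0.0
```

>>> send_rows --moves '[[[-0.02,0.003,0,0,0,0,-1],[-0.035,0.004,0,0,0,0,-1],[-0.035,0.004,0,0,0,0,-1],[-0.035,0.004,0,0,0,0,-1],[-0.035,0.004,0,0,0,0,-1],[-0.035,0.004,0,0,0,0,-1],[-0.03,0.003,0,0,0,0,-1],[-0.02,0.002,0,0,0,0,-1],[0,0,0,0,0,0,-1]]]'

```text
clock: 29.8
eef_pos: [442.5, 31.4, 273.3]
tcp_rot: [-3.138, -0.002, 3.031]
contact_force: [0.1, 0.7, 0.0]
opening: 0.001
grasp_force: 0.0
```

```bash
python3 go.py 447 31.5 40 173.4 0
```

```text
29.8 at [442.5  31.4 273.3] d [ 4.500e+00  1.000e-01 -2.333e+02] rot [ 0.0036 -0.0024 -0.0046] toolz [-0.002 -0.004 -1.   ] op 0.001 F [0.1 0.7 0. ] g 0.0 q [ 0.07  0.    1.93 -0.    1.21 -1.39]
```

>>> send_rows --moves '[[[0,0,-0.03,0.0036,-0.0024,-0.0046,-1],[0,0,-0.04,0,0,0,-1],[0,0,-0.04,0,0,0,-1],[0,0,-0.04,0,0,0,-1],[0,0,-0.04,0,0,0,-1],[0,0,-0.03,0,0,0,-1],[0,0,-0.013,0,0,0,-1],[0,0,0,0,0,0,-1]]]'

```text
clock: 30.6
eef_pos: [444.4, 31.1, 38.6]
tcp_rot: [-3.141, -0.003, 3.026]
contact_force: [-0.1, 0.2, -0.1]
opening: 0.001
grasp_force: 0.0
```

```bash
python3 snap.py i
python3 - <<'E'
from h import *
import pickle
g=cv2.cvtColor(pickle.load(open("w_i.pkl","rb"))["img"],cv2.COLOR_RGB2GRAY)
for u in range(270,375,10): print(u,[int(x) for x in g[250:480:10,u]])
E
python3 go.py 447 31.5 15 173.4 0
```

```text
30.6 [444.4  31.1  38.6] [-3.141e+00 -3.000e-03  3.026e+00] [ 0.067  0.351  2.144 -0.     0.65  -1.388] [-0.1  0.2 -0.1]
270 [207, 200, 207, 212, 218, 213, 209, 216, 207, 205, 213, 176, 17, 19, 13, 21, 17, 42, 19, 20, 18, 18, 16]
280 [206, 208, 211, 213, 204, 211, 216, 212, 209, 148, 30, 19, 21, 18, 20, 17, 20, 17, 18, 17, 20, 17, 15]
290 [163, 209, 215, 207, 205, 209, 141, 17, 32, 20, 16, 37, 18, 19, 16, 19, 18, 19, 17, 19, 18, 24, 19]
300 [77, 78, 76, 80, 89, 208, 117, 32, 52, 61, 16, 22, 17, 18, 19, 21, 19, 19, 17, 22, 20, 18, 17]
310 [78, 78, 79, 81, 79, 72, 72, 72, 73, 72, 105, 18, 18, 20, 29, 31, 36, 18, 21, 75, 19, 18, 17]
320 [78, 80, 77, 79, 80, 17, 14, 14, 13, 16, 46, 47, 47, 46, 42, 46, 93, 197, 196, 193, 18, 17, 17]
330 [78, 78, 76, 79, 77, 72, 72, 74, 71, 72, 97, 21, 16, 18, 24, 33, 33, 20, 23, 63, 13, 21, 20]
340 [79, 79, 78, 77, 110, 208, 111, 30, 46, 58, 19, 23, 15, 20, 17, 19, 19, 17, 19, 21, 18, 18, 13]
350 [77, 78, 79, 81, 177, 215, 143, 20, 32, 21, 21, 40, 16, 15, 15, 16, 16, 18, 20, 16, 17, 20, 13]
360 [79, 78, 79, 80, 208, 207, 206, 212, 207, 154, 36, 17, 20, 18, 18, 20, 21, 20, 18, 17, 16, 15, 19]
370 [79, 80, 78, 79, 206, 201, 204, 205, 211, 214, 211, 167, 19, 20, 18, 18, 14, 41, 20, 15, 18, 16, 21]
30.65 at [445.2  31.2  39.8] d [  1.8   0.3 -24.8] rot [ 0.0002 -0.0009  0.0006] toolz [-0.001 -0.    -1.   ] op 0.0 F [ 0.2  0.4 -0.2] g 0.0 q [ 0.07  0.35  2.14 -0.    0.65 -1.39]
```

>>> send_rows --moves '[[[0,0,-0.01,0,0,0,-1],[0,0,-0.01,0,0,0,-1],[0,0,-0.006,0,0,0,-1],[0.005,-0.0006,0,0,0,0,-1],[0.005,-0.0006,0,0,0,0,-1],[0.005,-0.0006,0,0,0,0,-1],[0,0,0,0,0,0,-1]]]'

```text
clock: 31.35
eef_pos: [462.1, 29.5, 15.1]
tcp_rot: [3.141, 0.003, 3.026]
contact_force: [-0.1, -0.0, 0.0]
opening: 0.002
grasp_force: 0.0
```

>>> send_rows --moves '[[[0.003,-0.0003,0,0,0,0,-1],[0.003,-0.0003,0,0,0,0,-1],[0.003,-0.0003,0,0,0,0,-1],[0.003,-0.0003,0,0,0,0,-1],[0.003,-0.0003,0,0,0,0,-1],[0.003,-0.0004,0,0,0,0,-1],[0.003,-0.0004,0,0,0,0,-1],[0.003,-0.0004,0,0,0,0,-1]]]'

```text
clock: 32.15
eef_pos: [484.2, 26.8, 14.6]
tcp_rot: [3.142, -0.0, 3.026]
contact_force: [-2.4, 2.1, 1.1]
opening: -0.003
grasp_force: 1.3
```

Contact with the lip at -2.4 N. Pushing steadily at 30 mm/s.

>>> send_rows --moves '[[[0.003,-0.00035,0,0,0,0,-1],[0.003,-0.00035,0,0,0,0,-1],[0.003,-0.00035,0,0,0,0,-1],[0.003,-0.00035,0,0,0,0,-1],[0.003,-0.00035,0,0,0,0,-1],[0.003,-0.00035,0,0,0,0,-1],[0.003,-0.00035,0,0,0,0,-1],[0.003,-0.00035,0,0,0,0,-1],[0.003,-0.00035,0,0,0,0,-1],[0.003,-0.00035,0,0,0,0,-1]]]'

```text
clock: 33.15
eef_pos: [514.8, 23.3, 14.7]
tcp_rot: [3.141, 0.001, 3.026]
contact_force: [-1.6, 1.9, -0.1]
opening: -0.002
grasp_force: 1.1
```

```bash
python3 go.py 620 11 14.6 173.4 0; python3 two.py 5; python3 stand.py 5 28
```

```text
33.15 at [514.8  23.3  14.7] d [ 1.052e+02 -1.230e+01 -1.000e-01] rot [-0.      0.0011  0.0007] toolz [ 0.001  0.    -1.   ] op -0.002 F [-1.6  1.9 -0.1] g 1.1 q [ 0.04  0.47  2.01 -0.    0.66 -1.41]
side tall pred [[324, 245], [305, 256], [297, 250], [317, 239], [324, 211], [304, 221], [297, 215], [317, 205]]
side short pred [[340, 259], [322, 269], [314, 263], [332, 253], [341, 232], [322, 242], [314, 236], [333, 226]]
[ 297  206   38   56 1060] [[335, 230], [327, 258], [320, 262], [298, 244], [297, 212], [318, 204]]
scene tall pred [[323, 262], [345, 259], [348, 265], [325, 268], [323, 231], [346, 228], [349, 234], [326, 237]]
scene short pred [[320, 247], [339, 245], [341, 251], [322, 253], [320, 224], [340, 221], [342, 227], [322, 230]]
[321 224  29  42 852] [[340, 224], [349, 233], [348, 262], [325, 265], [321, 245], [321, 224]]
```

Moving along fine with both cartons standing. Continuing.

>>> send_rows --moves '[[[0.003,-0.00035,0,0,0,0,-1],[0.003,-0.00035,0,0,0,0,-1],[0.003,-0.00035,0,0,0,0,-1],[0.003,-0.00035,0,0,0,0,-1],[0.003,-0.00035,0,0,0,0,-1],[0.003,-0.00035,0,0,0,0,-1],[0.003,-0.00035,0,0,0,0,-1],[0.003,-0.00035,0,0,0,0,-1],[0.003,-0.00035,0,0,0,0,-1],[0.003,-0.00035,0,0,0,0,-1]]]'

```text
clock: 34.25
eef_pos: [544.9, 19.8, 14.7]
tcp_rot: [3.141, 0.001, 3.026]
contact_force: [-1.7, 1.5, 0.7]
opening: 0.003
grasp_force: 1.1
```

>>> send_rows --moves '[[[0.003,-0.00035,0,0,0,0,-1],[0.003,-0.00035,0,0,0,0,-1],[0.003,-0.00035,0,0,0,0,-1],[0.003,-0.00035,0,0,0,0,-1],[0.003,-0.00035,0,0,0,0,-1],[0.003,-0.00035,0,0,0,0,-1],[0.003,-0.00035,0,0,0,0,-1],[0.003,-0.00035,0,0,0,0,-1],[0.003,-0.00035,0,0,0,0,-1],[0.003,-0.00035,0,0,0,0,-1]]]'

```text
clock: 35.25
eef_pos: [574.8, 16.3, 14.6]
tcp_rot: [3.141, 0.001, 3.026]
contact_force: [-1.6, 1.5, 0.3]
opening: -0.004
grasp_force: 1.1
```

>>> send_rows --moves '[[[0.003,-0.00035,0,0,0,0,-1],[0.003,-0.00035,0,0,0,0,-1],[0.003,-0.00035,0,0,0,0,-1],[0.003,-0.00035,0,0,0,0,-1],[0.003,-0.00035,0,0,0,0,-1],[0.003,-0.00035,0,0,0,0,-1],[0.002,-0.00025,0,0,0,0,-1],[0.002,-0.00025,0,0,0,0,-1]]]'

```text
clock: 36.05
eef_pos: [596.8, 13.7, 14.7]
tcp_rot: [3.141, 0.001, 3.026]
contact_force: [-1.3, 1.1, 0.5]
opening: -0.004
grasp_force: 1.1
```

>>> send_rows --moves '[[[0.002,-0.00025,0,0,0,0,-1],[0.002,-0.00025,0,0,0,0,-1],[0.002,-0.00025,0,0,0,0,-1]]]'

```text
clock: 36.35
eef_pos: [602.8, 13.0, 14.7]
tcp_rot: [3.141, 0.001, 3.026]
contact_force: [-2.0, 1.8, 0.6]
opening: -0.003
grasp_force: 1.1
```

```bash
python3 go.py 620 11 14.6 173.4 0
```

```text
36.35 at [602.8  13.   14.7] d [17.2 -2.  -0.1] rot [-0.      0.0011  0.0006] toolz [ 0.001  0.    -1.   ] op -0.003 F [-2.   1.8  0.6] g 1.1 q [ 0.02  0.57  1.82  0.    0.76 -1.44]
```

>>> send_rows --moves '[[[0.0015,-0.00017,0,0,0,0,-1],[0.0015,-0.00017,0,0,0,0,-1],[0.0015,-0.00017,0,0,0,0,-1],[0.0015,-0.00017,0,0,0,0,-1]]]'

```text
clock: 36.75
eef_pos: [608.7, 12.3, 14.7]
tcp_rot: [3.141, 0.001, 3.026]
contact_force: [-1.8, 2.6, -0.1]
opening: 0.0
grasp_force: 1.0
```

>>> send_rows --moves '[[[0.0015,-0.00017,0,0,0,0,-1],[0.0015,-0.00017,0,0,0,0,-1],[0.0015,-0.00017,0,0,0,0,-1]]]'

```text
clock: 37.05
eef_pos: [613.3, 11.7, 14.7]
tcp_rot: [3.141, 0.001, 3.026]
contact_force: [-1.2, 2.2, 0.8]
opening: -0.003
grasp_force: 1.0
```

>>> send_rows --moves '[[[0.0015,-0.00017,0,0,0,0,-1],[0.0015,-0.00017,0,0,0,0,-1]]]'

```text
clock: 37.25
eef_pos: [616.2, 11.4, 14.7]
tcp_rot: [3.141, 0.001, 3.026]
contact_force: [-2.6, 2.2, 0.5]
opening: -0.001
grasp_force: 1.0
```

>>> send_rows --moves '[[[0.0015,-0.00017,0,0,0,0,-1],[0.0015,-0.00017,0,0,0,0,-1]]]'

```text
clock: 37.45
eef_pos: [619.2, 11.1, 14.7]
tcp_rot: [3.141, 0.001, 3.026]
contact_force: [-1.9, 1.5, 0.2]
opening: 0.004
grasp_force: 1.0
```

>>> send_rows --moves '[[[0.0015,-0.00017,0,0,0,0,-1],[0.0015,-0.00017,0,0,0,0,-1],[0.0015,-0.00017,0,0,0,0,-1]]]'

```text
clock: 37.75
eef_pos: [623.8, 10.6, 14.7]
tcp_rot: [3.141, 0.001, 3.026]
contact_force: [-2.1, 1.5, 0.3]
opening: -0.001
grasp_force: 1.0
```

>>> send_rows --moves '[[[0.0015,-0.00017,0,0,0,0,-1],[0.0015,-0.00017,0,0,0,0,-1]]]'

```text
clock: 37.95
eef_pos: [626.7, 10.2, 14.7]
tcp_rot: [3.141, 0.001, 3.026]
contact_force: [-2.5, 2.3, -0.7]
opening: -0.0
grasp_force: 1.0
```

>>> send_rows --moves '[[[0.0015,-0.00017,0,0,0,0,-1],[0.0015,-0.00017,0,0,0,0,-1]]]'

```text
clock: 38.15
eef_pos: [629.7, 9.9, 14.7]
tcp_rot: [3.141, 0.001, 3.026]
contact_force: [-1.5, 2.5, 0.7]
opening: 0.006
grasp_force: 1.0
```

```bash
python3 two.py 6; python3 go.py 620 11 14.6 173.4 0; python3 stand.py 6 135|grep -v pred
python3 - <<'E'
from h import *
s=sense();u=np.array([.9934,-.115]);print("lip travelled", (s["eef_pos"][:2]+11*u-[491.9,26.2])@u)
E
```

```text
38.25 at [630.    9.7  14.7] d [-10.    1.3  -0.1] rot [0.0002 0.0016 0.0006] toolz [ 0.002 -0.    -1.   ] op 0.001 F [0.2 0.1 0.4] g 0.3 q [ 0.01  0.6   1.75 -0.    0.79 -1.44]
[211 181  72  40  96] [[280, 183], [213, 220], [211, 220], [217, 216], [276, 184], [282, 181]]
[271 185  33  54 958] [[303, 210], [299, 236], [291, 238], [271, 222], [271, 194], [292, 183]]
[ 329  248   31   46 1008] [[359, 259], [359, 290], [334, 294], [329, 271], [329, 250], [349, 248]]
lip travelled 150.08233921671695
```

>>> send_rows --moves '[[[0.001,-0.0001,0,0,0,0,-1],[0.0015,-0.00017,0,0,0,0,-1],[0.0015,-0.00017,0,0,0,0,-1]]]'

```text
clock: 38.55
eef_pos: [633.6, 9.3, 14.7]
tcp_rot: [3.142, 0.001, 3.026]
contact_force: [-1.9, 1.5, 0.1]
opening: -0.002
grasp_force: 1.0
```

>>> send_rows --moves '[[[0.0015,-0.00017,0,0,0,0,-1],[0.0015,-0.00017,0,0,0,0,-1]]]'

```text
clock: 38.75
eef_pos: [636.7, 9.0, 14.7]
tcp_rot: [3.142, 0.001, 3.026]
contact_force: [-1.8, -0.0, 0.6]
opening: 0.0
grasp_force: 1.0
```

>>> send_rows --moves '[[[0.0015,-0.00017,0,0,0,0,-1],[0.0015,-0.00017,0,0,0,0,-1]]]'

```text
clock: 38.95
eef_pos: [639.3, 8.8, 14.6]
tcp_rot: [3.142, 0.0, 3.026]
contact_force: [-7.9, 1.8, 5.6]
opening: 0.002
grasp_force: 3.8
```

>>> send_rows --moves '[[[0.0015,-0.00017,0,0,0,0,-1],[0.001,-0.0001,0,0,0,0,-1]]]'

```text
clock: 39.15
eef_pos: [639.4, 8.7, 14.5]
tcp_rot: [-3.141, -0.004, 3.026]
contact_force: [-14.0, 2.5, 11.3]
opening: 0.0
grasp_force: 7.3
```

Detent resistance has started (-14 N). I'll keep going gently, with a slight z relief.

>>> send_rows --moves '[[[0.001,-0.0001,0.0005,0,0,0,-1],[0.001,-0.0001,0.0005,0,0,0,-1]]]'

```text
clock: 39.35
eef_pos: [639.7, 8.7, 14.6]
tcp_rot: [-3.141, -0.007, 3.026]
contact_force: [-13.4, 1.4, 1.6]
opening: 0.001
grasp_force: 6.4
```

>>> send_rows --moves '[[[0.001,-0.0001,0.0003,0,0,0,-1],[0.001,-0.0001,0.0003,0,0,0,-1]]]'

```text
clock: 39.55
eef_pos: [642.6, 8.4, 14.7]
tcp_rot: [-3.141, -0.006, 3.026]
contact_force: [-7.5, 1.6, -4.8]
opening: -0.005
grasp_force: 4.0
```

```bash
python3 go.py 640 9 14.6 173.4 0
```

```text
39.55 at [642.6   8.4  14.7] d [-2.6  0.6 -0.1] rot [-0.0003 -0.0058  0.0007] toolz [-0.006  0.    -1.   ] op -0.005 F [-7.5  1.6 -4.8] g 4.0 q [ 0.01  0.62  1.72  0.    0.81 -1.44]
```

>>> send_rows --moves '[[[0.001,-0.0001,0,0,0,0,-1],[0.001,-0.0001,0,0,0,0,-1]]]'

```text
clock: 39.75
eef_pos: [645.5, 8.1, 14.8]
tcp_rot: [-3.141, -0.004, 3.026]
contact_force: [-6.4, 0.9, -4.1]
opening: 0.001
grasp_force: 2.7
```

>>> send_rows --moves '[[[0.001,-0.0001,0,0,0,0,-1],[0.001,-0.0001,0,0,0,0,-1]]]'

```text
clock: 39.95
eef_pos: [648.9, 7.7, 15.4]
tcp_rot: [-3.141, -0.001, 3.026]
contact_force: [-3.6, 0.5, -1.9]
opening: -0.002
grasp_force: 1.7
```

>>> send_rows --moves '[[[0.001,-0.0001,0,0,0,0,-1],[0.001,-0.0001,0,0,0,0,-1]]]'

```text
clock: 40.15
eef_pos: [652.2, 7.5, 16.3]
tcp_rot: [3.141, 0.001, 3.026]
contact_force: [-4.4, 0.2, 0.7]
opening: -0.003
grasp_force: 2.5
```

>>> send_rows --moves '[[[0.001,-0.0001,0,0,0,0,-1],[0.001,-0.0001,0,0,0,0,-1]]]'

```text
clock: 40.35
eef_pos: [652.1, 7.5, 16.3]
tcp_rot: [-3.142, -0.003, 3.026]
contact_force: [-14.2, 1.1, 8.3]
opening: 0.001
grasp_force: 6.9
```

The force rose to 14 N, dropped past the detent, then hit a firm stop at TCP x = 652. Total travel is about 169 mm, so the drawer should be home. I'll back off and check.

>>> send_rows --moves '[[[-0.005,0.0006,0,0,0,0,-1],[-0.01,0.0012,0,0,0,0,-1],[-0.02,0.0024,0,0,0,0,-1],[-0.03,0.0035,0.01,0,0,0,-1],[0,0,0.035,0,0,0,-1],[0,0,0.04,0,0,0,-1],[0,0,0.04,0,0,0,-1],[0,0,0.04,0,0,0,-1]]]'

```text
clock: 41.15
eef_pos: [589.3, 15.1, 183.5]
tcp_rot: [3.141, 0.003, 3.026]
contact_force: [1.2, -0.9, 0.2]
opening: -0.001
grasp_force: 0.0
```

```bash
python3 two.py 7; python3 go.py 657 -256 120 173.4 0; python3 stand.py 7 169
python3 - <<'E'
from h import *
import pickle
fr=pickle.load(open("two_7.pkl","rb")); c=cam(fr["scene"]);cd=cam(fr["side"])
u=np.array([.9934,-.115]);v=np.array([.115,.9934])
# light lip strip
for n,cc in(("scene",c),("side",cd)):
    lip0=np.array([491.9,26.2])
    print(n,[proj(cc,np.r_[lip0+u*(169+a)+v*b,50]).round(0).tolist() for a in(0,20) for b in(-45,45)])
    g=cv2.cvtColor(fr[n]["img"],cv2.COLOR_RGB2HSV);m=cv2.inRange(g,(110,8,150),(160,60,255))
    k=cv2.connectedComponentsWithStats(m); p=proj(cc,np.r_[lip0+u*179,50])
    for i in range(1,k[0]):
        if k[2][i,4]>25 and abs(k[3][i]-p).max()<50: print(k[2][i],k[3][i].round(1),onz(cc,k[3][i],50).round())
E
```

```text
41.25 at [593.1  15.1 187.7] d [  63.9 -271.1  -67.7] rot [-0.0003  0.0129  0.0006] toolz [ 0.013  0.    -1.   ] op -0.001 F [ 1.2 -0.7 -0.8] g 0.0 q [ 0.02  0.32  1.74 -0.    1.06 -1.43]
side tall pred [[292, 220], [273, 229], [267, 224], [286, 215], [291, 186], [271, 195], [264, 190], [284, 181]]
side short pred [[306, 232], [288, 241], [282, 235], [299, 227], [306, 206], [287, 214], [281, 209], [299, 201]]
[ 211  181   94   54 1171] [[290, 185], [304, 208], [304, 226], [287, 234], [211, 220], [283, 180]]
scene tall pred [[334, 295], [357, 292], [360, 299], [336, 303], [334, 263], [359, 260], [362, 268], [337, 271]]
scene short pred [[330, 278], [350, 275], [353, 283], [332, 286], [330, 254], [351, 252], [354, 259], [332, 261]]
[ 331  253   32   47 1040] [[362, 265], [361, 296], [336, 300], [331, 279], [331, 255], [351, 253]]
scene [[321.0, 260.0], [351.0, 256.0], [322.0, 265.0], [353.0, 260.0]]
side [[321.0, 230.0], [295.0, 244.0], [317.0, 226.0], [290.0, 240.0]]
[301 229  10  10  31] [304.7 233.7] [676.   4.  50.]
```

Cartons and drawer match a 169 mm travel within about 1 px, and the 12.5 mm of detent travel to the stop agrees too. Now the confirm button on the grey box.

>>> send_rows --moves '[[[0.008,-0.034,0,0,0,0,-1],[0.008,-0.034,0,0,0,0,-1],[0.008,-0.034,0,0,0,0,-1],[0.008,-0.034,0,0,0,0,-1],[0.008,-0.034,0,0,0,0,-1],[0.008,-0.034,0,0,0,0,-1],[0.008,-0.034,0,0,0,0,-1],[0.008,-0.033,0,0,0,0,-1],[0,0,0,0,0,0,-1]]]'

```text
clock: 42.15
eef_pos: [653.8, -260.1, 180.9]
tcp_rot: [-3.14, 0.003, 3.023]
contact_force: [-0.3, -0.0, -0.6]
opening: 0.001
grasp_force: 0.0
```

>>> send_rows --moves '[[[0,0,-0.03,0,0,0,-1],[0,0,-0.03,0,0,0,-1],[0,0,-0.03,0,0,0,-1],[0,0,-0.02,0,0,0,-1],[0,0,0,0,0,0,-1]]]'

```text
clock: 42.65
eef_pos: [650.8, -254.3, 67.8]
tcp_rot: [3.14, -0.004, 3.026]
contact_force: [-0.1, -0.8, -1.0]
opening: -0.003
grasp_force: 0.0
```

```bash
python3 go.py 657 -256 60 173.4 0
```

```text
42.65 at [ 650.8 -254.3   67.8] d [ 6.2 -1.7 -7.8] rot [-0.0021 -0.0037  0.0003] toolz [-0.004  0.002 -1.   ] op -0.003 F [-0.1 -0.8 -1. ] g 0.0 q [-0.38  0.62  1.56  0.    0.97 -1.83]
```

>>> send_rows --moves '[[[0.004,-0.001,0,0,0,0,-1],[0.001,-0.0005,-0.003,0,0,0,-1],[0,0,-0.003,0,0,0,-1],[0,0,-0.003,0,0,0,-1],[0,0,-0.003,0,0,0,-1],[0,0,0,0,0,0,-1]]]'

```text
clock: 43.25
eef_pos: [657.8, -257.4, 58.9]
tcp_rot: [3.141, 0.0, 3.026]
contact_force: [0.4, 0.0, -0.2]
opening: -0.001
grasp_force: 0.0
```

>>> send_rows --moves '[[[0,0,-0.002,0,0,0,-1],[0,0,-0.001,0,0,0,-1],[0,0,0,0,0,0,-1]]]'

```text
clock: 43.55
eef_pos: [658.0, -257.5, 56.1]
tcp_rot: [3.141, 0.001, 3.026]
contact_force: [-0.0, 0.6, -0.0]
opening: -0.002
grasp_force: 0.0
```

>>> send_rows --moves '[[[0,0,-0.002,0,0,0,-1],[0,0,-0.001,0,0,0,-1],[0,0,0,0,0,0,-1]]]'

```text
clock: 43.85
eef_pos: [658.3, -257.5, 53.4]
tcp_rot: [3.142, 0.001, 3.026]
contact_force: [-0.2, -0.4, 2.2]
opening: -0.002
grasp_force: 1.3
```

Contact with the button. I'll press through its 6 mm travel.

>>> send_rows --moves '[[[0,0,-0.002,0,0,0,-1],[0,0,-0.002,0,0,0,-1],[0,0,0,0,0,0,-1]]]'

```text
clock: 44.15
eef_pos: [658.3, -257.6, 49.6]
tcp_rot: [3.142, 0.002, 3.026]
contact_force: [-1.1, 1.2, 4.8]
opening: -0.001
grasp_force: 2.4
```

>>> send_rows --moves '[[[0,0,-0.0015,0,0,0,-1],[0,0,-0.0015,0,0,0,-1],[0,0,0,0,0,0,-1]]]'

```text
clock: 44.45
eef_pos: [658.4, -257.6, 49.1]
tcp_rot: [-3.142, 0.002, 3.026]
contact_force: [-8.9, 2.8, 25.3]
opening: -0.0
grasp_force: 12.6
```

>>> send_rows --moves '[[[0,0,-0.001,0,0,0,-1],[0,0,0,0,0,0,-1]]]'

```text
clock: 44.65
eef_pos: [658.5, -257.7, 49.0]
tcp_rot: [-3.141, 0.002, 3.026]
contact_force: [-11.6, 3.8, 31.9]
opening: 0.001
grasp_force: 15.9
```

The button is bottomed out: motion stopped at z = 49 and the force climbed well past 5 N. I'll let go, rise, and check one last time.

>>> send_rows --moves '[[[0,0,0.006,0,0,0,-1],[0,0,0.015,0,0,0,-1],[0,0,0.03,0,0,0,-1],[0,0,0.03,0,0,0,-1],[0,0,0.03,0,0,0,-1],[0,0,0.03,0,0,0,-1],[0,0,0,0,0,0,-1],[0,0,0,0,0,0,-1]]]'

```text
clock: 45.45
eef_pos: [658.4, -257.6, 187.1]
tcp_rot: [-3.141, 0.002, 3.026]
contact_force: [-0.1, 0.6, -1.3]
opening: -0.002
grasp_force: 0.0
```

```bash
python3 two.py 8; python3 stand.py 8 169|grep -v pred
python3 - <<'E'
from h import *
import pickle
a=pickle.load(open("two_8.pkl","rb"));b=pickle.load(open("two_7.pkl","rb"))
for n,(y0,y1,x0,x1) in {"scene":(245,325,300,385),"side":(185,260,235,330)}.items():
    d=np.abs(a[n]["img"][y0:y1,x0:x1].astype(int)-b[n]["img"][y0:y1,x0:x1]).max(2); print(n,d.mean().round(1),(d>50).sum())
print(sense()["contact_force"].round(1))
E
```

```text
[ 211  181   94   54 1163] [[289, 184], [304, 208], [304, 225], [287, 234], [211, 220], [283, 180]]
[ 331  253   32   47 1039] [[362, 265], [361, 296], [336, 300], [331, 279], [331, 255], [351, 253]]
scene 3.9 0
side 6.8 150
[-0.3 -0.6  0.1]
```

Nothing has changed around the drawer and cartons since it was pushed home, so I'm handing in.

```bash
python3 -c "
from rig import sign_off; print(sign_off())"
```

```text
the job is handed in; nothing more can be done
None
```

The job is handed in at about 45 s: both cartons are standing in their cells (larger rear, smaller front), the drawer is pushed through its detent to the stop, and the confirm button was pressed fully down and released; the sign-off call returned no verdict.

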